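Hand out the old colour pots and restock the dispenser

ROBOT

A 7-joint arm with a two-finger parallel gripper is mounted at the origin on a cart in front of the work surface, level with it; the furniture and walls round the work are solid. World frame = base frame: x ahead of the robot, y to its left, z up, the work surface at z = 0. Lengths are in m, angles in rad, forces in N, time in s.
With the tool pointing down it reaches from about 0.4 to 0.85 m from the base axis. Payload 10.4 kg.
Tool frame: the origin (TCP) lies on the centre line of the jaws, within the pads' length; the fingertips stand r.finger_overhang ahead of it and the grasp point (between the pads) lies 5 mm behind it (r.finger_overhang is the distance from the TCP to the fingertips, in m); z points along the fingers, y is the line along which they close (so a half turn about z gives the same grasp; the last joint's range is limited). The gripper opens to 87 mm and grips with 3 to 60 N. Pads are 19 mm wide; open, the fingers measure 117 mm over their backs; the gripper's body (75 mm by 190 mm) begins 51 mm behind the grasp point.
Start: joints at [-1.308, 0.332, -0.065, 1.46, 0.022, 1.35, -0.088], TCP at [0.176, 0.6, 0.237] pointing down, gripper open.
Joint ranges: [-2.6, 2.6], [-0.5, 2.12], [-1.47, 1.34], [0.16, 2.42], [-1.27, 4.41], [0.06, 2.06], [-2.6, 2.6]. Speed limits (rad/s): [2.22, 2.22, 2.79, 2.79, 3.14, 3.14, 3.14].

INTERFACE

Orientations are given as a unit quaternion [x, y, z, w].
In Python, from bench import read_state, viewer, r gives the robot as it stands.
- The arm moves only by the tool carry_out, never from a script. Its argument "moves" is a list of rows, each a list of 6 numbers: the shift along the tool's x, y, z in units of 40 mm (1.0 is 40 mm), then the turn, a rotation vector about the tool's x, y, z in units of 8 degrees (1.0 is 8 degrees). A call has 1 to 20 rows; each row shifts and turns the commanded pose from where the row before left it, along the tool's axes as they then stand; what a row does not reach is not made up. A row lasts 1/8 s, in which the tool goes at most 62.5 mm and 10.7 degrees, less where a joint would pass 70% of its speed; a pose out of reach is approached as far as the arm can. A call is refused whole if a number of a shift passes 1 or a number of a turn 1, either way. A call with a gripper value outside its range is refused whole. "fingers" is the finger opening in mm, from 0 to 87, set as the call begins (left out, the last holds). The fingers move at their own pace and stop on an object; "force" is the grip in N (left out, the last holds). Time passes only in rows, so rows that do not move let the fingers close. It gives the time, the measured TCP pose, the force, the opening and the grip force at its end, in the units of the state.
- read_state(): the state, without advancing time (a new reading comes with each control period).
- viewer.camera(name): name is "side" or "top"; returns a dict with "pixels" (480x640x3 uint8, red, green, blue), "range_z" (480x640 float32, m along the optical axis (not along the pixel's ray), 0 where there is no reading), "fx", "fy", "cx", "cy" (pixels), "k1" (the pictures are not rectified: a ray, as slopes to the right and down, at radius r is drawn at 1 + k1 r^2 times it, then the intrinsics apply), "xyz" and "orientation" of the camera in the world. Camera axes: x right, y down, z forward; pixel columns grow to the right and rows downward; lengths in m; the calibration is good to about 2 mm. A picture is of the moment at which its call begins.
- r.close_job(): hands the job in; it is judged then, once.
The state is a dict: "time": time; "joint_positions": joint angles; "joint_vel": joint speeds; "joint_torque": joint torques, N m; "ee_pos": TCP position; "eef_rot": TCP orientation; "ft_force": force on the tool from outside, world axes, zero at the start; "torque": the same for the moment, N m; "width": finger opening in m; "grip_force": force on a finger pad.
Only numpy, scipy, OpenCV 4.12 (cv2) and the standard library are available. Lean on these libraries where they do the work, as an engineer would, in place of code of your own. Each camera call takes 0.05 s, during which the arm holds its last target. There are 200 camera calls.

TASK

Take every pot that is now in the colour-pot dispenser out for the class: press the green release button fully down so that one pot slides into the catch, let the button up again, and stand that pot upright in the wooden tray before you release the next. Restock the dispenser with all the fresh pots from the table, put in upright at the open upper end so that they slide down to the gate or the pot in front; leave the rest of the table undisturbed.

Things in the scene. Friction and masses are not known exactly. Their poses are not given: they have to be found in the camera images.
- rack: pot dispenser, a fixed stand with a sloped roller track on it, 320 mm long, low end at about the robot's right; origin under the middle of the track, at table height; x away from the robot, y along the track to the high end, z up. Pots stand upright on the track and wait in a queue behind a steel gate; a grey box with the release button is on the robot's side
- track: the sloped track. Its frame is tilted 15 degrees with it: y up the slope, x across (away from the robot), z square to the rollers; z = 0 is the top of the rollers, y = 0 the uphill face of the closed gate. 61 mm clear between two rails 13 mm high; ends at y = -0.080 and 0.240. Waiting pots touch each other: origins near y = 0.028, 0.084, 0.141, 0.198 m; room for four above the gate
- front (a point): point on the rollers under the first waiting pot, at the gate (track y = 0.0275). A clear plastic cover with side walls spans track y = -0.004 to 0.172; its underside is 66 mm, its top 70 mm above the rollers, so waiting pots cannot be lifted out; the grey box reaches 94 mm to the robot's side of the track's middle (track y about -0.025 to 0.080)
- catch (a point): point on the rollers under a pot that rests in the catch, the open part below the gate (track y = -0.052). The catch ends at an end stop 28 mm high at track y = -0.080 and has room for one pot: it must be empty before the button is pressed
- load (a point): point on the rollers in the middle of the uncovered upper end (track y = 0.207), where pots are put in: a pot set down here square to the rollers and let go slides by itself down to the gate or to the pot in front
- release_top (a point): centre of the top of the green release button on the grey box (140 mm above the table when up); round, 32 mm across, presses straight down (world z); the point moves with the button. A housing ring 48 mm across surrounds it, 14 mm below the top of the raised button
- release (a joint): travel of the button in m: 0 up, 0.010 fully down; spring: about 2 N at first touch, 6 N fully down, up to a few N more for the cams. Pressing puts a finger between the first two waiting pots and, near full travel, draws the gate back: one pot slides into the catch (hold it down about 1 s). Letting go shuts the gate and the queue moves down one place
- tray: shallow wooden tray, fixed to the table, outside 86 x 232 mm (x by y of its frame), walls 6 mm thick, 18 mm high in all, floor 6 mm thick; inside 74 x 220 mm; origin at the centre of its underside. Three pots fit side by side along its y, for instance at y = -0.072, 0, 0.072 m
- old1: red colour pot with a paler lid, round, 57 mm across the lid (body 55 mm), 60 mm high, about 90 g, rigid and closed; origin at the centre of its underside, z up through the lid; waits in the dispenser at the start, first at the gate
- old2: red colour pot with a paler lid, round, 57 mm across the lid (body 55 mm), 60 mm high, about 90 g, rigid and closed; origin at the centre of its underside, z up through the lid; waits in the dispenser at the start, second
- old3: red colour pot with a paler lid, round, 57 mm across the lid (body 55 mm), 60 mm high, about 90 g, rigid and closed; origin at the centre of its underside, z up through the lid; waits in the dispenser at the start, third
- new1: red colour pot with a paler lid, round, 57 mm across the lid (body 55 mm), 60 mm high, about 90 g, rigid and closed; origin at the centre of its underside, z up through the lid; a fresh one, standing on the table at the start (two to four of them are there)
- new2: red colour pot with a paler lid, round, 57 mm across the lid (body 55 mm), 60 mm high, about 90 g, rigid and closed; origin at the centre of its underside, z up through the lid; a fresh one, standing on the table at the start (two to four of them are there)
- new3: red colour pot with a paler lid, round, 57 mm across the lid (body 55 mm), 60 mm high, about 90 g, rigid and closed; origin at the centre of its underside, z up through the lid; a fresh one, standing on the table at the start (two to four of them are there)
- new4: red colour pot with a paler lid, round, 57 mm across the lid (body 55 mm), 60 mm high, about 90 g, rigid and closed; origin at the centre of its underside, z up through the lid; a fresh one, standing on the table at the start (two to four of them are there)
- by_bottle_amber: brown bottle with dark cap, 52x53x135 mm; bystander, not to be disturbed; origin at the centre of its underside
- by_bottle_varnish: small white bottle, 44x45x98 mm; bystander, not to be disturbed; origin at the centre of its underside
- by_tape: roll of masking tape lying flat, 104 mm across, 24 mm high; bystander, not to be disturbed; origin at the centre of its underside

How it is judged:
By the outcome, as a careful person would: the job done as asked, in the order asked, and still so for the second after the job is handed in, with the robot touching nothing.
Of new1, new2, new3, new4 only 2 to 4 are there at a start; the rules pass over those that are not, and their reading is None.
At some moment in a run one of new1, new2, new3, new4 may be knocked a few centimetres aside while the robot is not near it.
It also fails if it takes over 210 s, if anything falls off the work surface, if the arm or the gripper's body presses on something with over 40 N, if the wrist force passes 120 N, or if a joint passes its speed limit or range.

## Working session

There is one attempt and no reset: what is moved stays moved. The work goes in short steps, Python scripts to look and compute and a tool call to move; the robot and the scene stay as the last step left them, time stands still between calls to the robot, and variables do not carry over. Pictures are saved under pics/ and viewed, at most 14 in all, crops included, and the job is handed in when it is done.

Besides the shell and the picture viewer there is one more tool, called after "Call:" by a JSON object that holds its "fn" and its "kwargs", one argument or row to a line. carry_out: Moves the arm, as the interface text tells. Its arguments: {"type":"object","properties":{"moves":{"type":"array","items":{"type":"array","items":{"type":"number"}}},"fingers":{"type":"number"},"force":{"type":"number"}},"required":["moves"]}

```bash
ls; mkdir -p pics; python3 - <<'E'
from bench import read_state, viewer, r
import cv2,numpy as np
for n in("side","top"):
    c=viewer.camera(n); cv2.imwrite(f"pics/{n}0.png",c["pixels"][:,:,::-1]); np.savez(f"{n}0.npz",**c)
    print(n,{k:v for k,v in c.items() if k not in("pixels","range_z")})
print(read_state(),r.finger_overhang)
E
```

```text
pics
side {'fx': 438.814439018696, 'fy': 438.814439018696, 'cx': 321.7720713146072, 'cy': 234.81398997344547, 'k1': 0.01958752645001336, 'xyz': array([ 0.36365053, -0.92380155,  0.4864289 ]), 'orientation': array([ 0.82346884, -0.0829778 ,  0.06898692, -0.55700499])}
top {'fx': 624.2539650599784, 'fy': 624.2539650599784, 'cx': 312.8159877146421, 'cy': 241.24325539046464, 'k1': -0.20910439244074613, 'xyz': array([ 0.45071947, -0.0016845 ,  1.25594101]), 'orientation': array([ 0.71060301, -0.70139522,  0.04247547, -0.03583207])}
{'time': 0.1, 'joint_positions': array([-1.30762262,  0.3327758 , -0.06467928,  1.46086971,  0.02155866,
        1.3498543 , -0.08852051]), 'joint_vel': array([ 1.97424522e-03, -1.54116987e-03,  1.63417979e-04, -1.50721483e-03,
        1.11859846e-05, -1.97205560e-04,  3.50637016e-04]), 'joint_torque': array([ 2.41965048e-03, -6.24539638e+01,  2.51123303e-02, -3.90718281e+01,
       -6.14645309e-02,  3.65561654e-02,  4.03119918e-05]), 'ee_pos': array([0.17609779, 0.5993453 , 0.23584802]), 'eef_rot': array([ 1.42415818e-01,  9.89806732e-01, -6.02282703e-04, -7.61986336e-05]), 'ft_force': array([ 0.14063464, -0.3182726 ,  0.83297424]), 'torque': array([-0.01538534,  0.03753812,  0.01626357]), 'grip_force': 0.0, 'width': 0.08670890858838565} 0.014
```

View pics/side0.png

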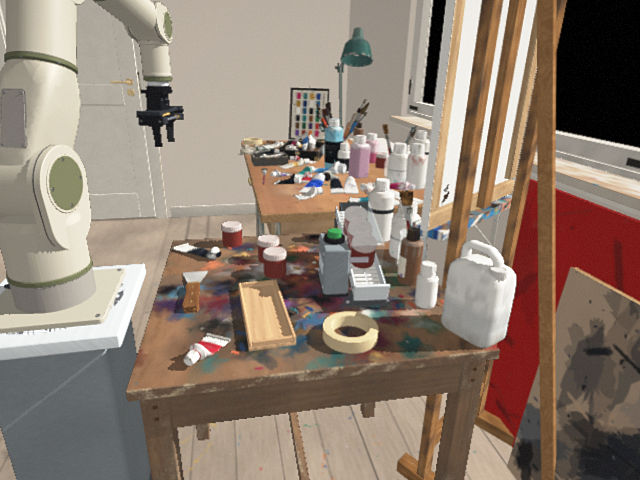

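View pics/top0.png

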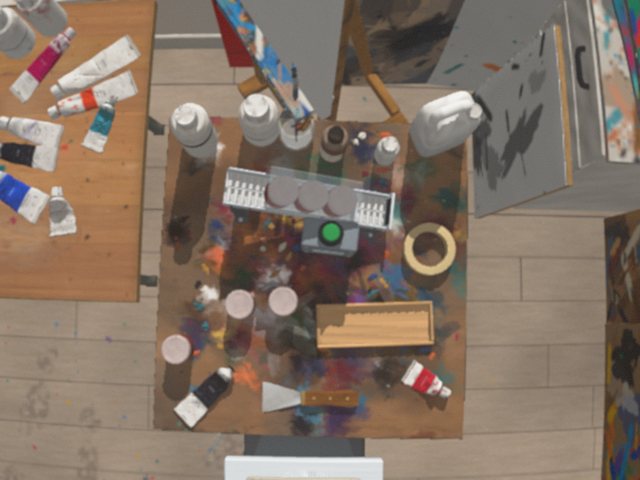

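```bash
cat > h.py <<'E'
import numpy as np,cv2
from scipy.spatial.transform import Rotation as R
def rays(c,uv):
    K=np.array([[c["fx"],0,c["cx"]],[0,c["fy"],c["cy"]],[0,0,1.]])
    p=cv2.undistortPoints(np.float64(uv).reshape(-1,1,2),K,np.array([float(c["k1"]),0,0,0]))[:,0]
    return R.from_quat(c["orientation"]).apply(np.c_[p,np.ones(len(p))])
def plane(c,uv,z):
    d=rays(c,uv); return c["xyz"]+d*((z-c["xyz"][2])/d[:,2])[:,None]
def cloud(c):
    v,u=np.mgrid[:480,:640]; d=rays(c,np.c_[u.ravel(),v.ravel()])
    return (c["xyz"]+d*c["range_z"].reshape(-1,1)).reshape(480,640,3)
def comps(m,a=60):
    n,l,s,ce=cv2.connectedComponentsWithStats(m.astype(np.uint8)); return [(l==i,s[i],ce[i]) for i in range(1,n) if s[i][4]>a]
def project(c,P):
    q=R.from_quat(c["orientation"]).inv().apply(np.atleast_2d(P)-c["xyz"]); s=q[:,:2]/q[:,2:]
    s=s*(1+c["k1"]*(s**2).sum(1,keepdims=True)); return s*[c["fx"],c["fy"]]+[c["cx"],c["cy"]]
E
python3 - <<'E'
from h import *
c=dict(np.load("top0.npz")); P=cloud(c); z=P[...,2]; x=P[...,0]
tab=(P[...,0]>.1)&(P[...,0]<.9)&(abs(P[...,1])<.45)
print("table z",np.median(z[tab&(abs(z)<.02)]))
print("pots");
for m,s,ce in comps(tab&(z>.05)&(z<.068)):
    ys,xs=np.nonzero(m); print(s,ce.round(1),plane(c,[ce],.06).round(4), np.median(z[m]).round(4))
hsv=cv2.cvtColor(c["pixels"],cv2.COLOR_RGB2HSV)
print("green")
for m,s,ce in comps((cv2.inRange(hsv,(40,120,40),(85,255,255))>0)&tab): print(s,ce,plane(c,[ce],.14).round(4),np.median(z[m]))
print("tray")
for m,s,ce in comps(tab&(z>.003)&(z<.03)&(cv2.inRange(hsv,(8,70,120),(25,255,255))>0),500):
    k=cv2.findContours(m.astype(np.uint8),0,2)[0]; k=max(k,key=cv2.contourArea); b=cv2.boxPoints(cv2.minAreaRect(k)); print(s,plane(c,b,.018).round(4).tolist())
# lids old
print("lids"); im=c["pixels"]
print([im[v,u].tolist()+[P[v,u].round(3).tolist()] for u,v in((283,193),(311,196),(341,200),(239,304),(235,188),(370,210),(375,222),(300,193))])
print("rack row profile")
# high points
for u in range(222,400,8):
    print(u,[z[v,u].round(3) for v in range(170,230,6)])
E
```

```text
table z 0.0006887545606676371
pots
[   78    85    70   218 11857] [112.9 197.6] [[0.6655 0.3856 0.06  ]] 0.0561
[412 120  46  32 128] [427.5 141.1] [[ 0.7877 -0.2381  0.06  ]] 0.06
[242 124  72  22 238] [283.7 137.4] [[0.7895 0.0481 0.06  ]] 0.0605
[183 132  32  21  91] [202.1 146.3] [[0.77   0.2096 0.06  ]] 0.0585
[377 140  23  21  93] [384.7 154. ] [[ 0.759  -0.1518  0.06  ]] 0.063
[386 193   9  38 205] [390.1 211.1] [[ 0.6449 -0.1618  0.06  ]] 0.0599
[268 287  29  29 654] [282.3 301.2] [[0.4678 0.0448 0.06  ]] 0.0602
[225 291  30  28 654] [239.3 304.3] [[0.4605 0.127  0.06  ]] 0.0604
[161 335  29  29 664] [175.4 349.2] [[0.3718 0.249  0.06  ]] 0.0605
green
[322 223  18  19 245] [330.77959184 231.84489796] [[ 0.5924 -0.0436  0.14  ]] 0.14000196830099232
tray
[ 402  223   54   53 1138] [[0.5807, -0.173, 0.018], [0.6512, -0.2547, 0.018], [0.5739, -0.3218, 0.018], [0.5044, -0.2395, 0.018]]
[ 317  301  117   48 4657] [[0.4638, -0.0191, 0.018], [0.4747, -0.2518, 0.018], [0.3861, -0.2555, 0.018], [0.3762, -0.0235, 0.018]]
[301 389  57  17 721] [[0.2662, 0.0073, 0.018], [0.2963, 0.007, 0
[... 4188 characters left out ...]
02), np.float64(0.049), np.float64(0.04), np.float64(0.044), np.float64(0.039), np.float64(0.042), np.float64(0.042)]
382 [np.float64(0.004), np.float64(-0.0), np.float64(0.001), np.float64(0.001), np.float64(1.256), np.float64(0.032), np.float64(0.035), np.float64(0.032), np.float64(0.028), np.float64(0.029)]
390 [np.float64(-0.003), np.float64(0.0), np.float64(0.003), np.float64(-0.002), np.float64(0.053), np.float64(0.058), np.float64(0.063), np.float64(0.06), np.float64(0.065), np.float64(0.065)]
398 [np.float64(0.001), np.float64(0.002), np.float64(0.001), np.float64(0.002), np.float64(0.001), np.float64(-0.002), np.float64(-0.0), np.float64(-0.0), np.float64(0.002), np.float64(-0.004)]
```

```bash
python3 - <<'E'
import cv2
a=cv2.imread("pics/top0.png")[150:270,205:415]; cv2.imwrite("pics/c1.png",cv2.resize(a,None,fx=3.8,fy=3.8,interpolation=2))
a=cv2.imread("pics/side0.png")[190:360,230:450]; cv2.imwrite("pics/c2.png",cv2.resize(a,None,fx=3.5,fy=3.5,interpolation=2))
E
```

```text
(no output)
```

View pics/c1.png

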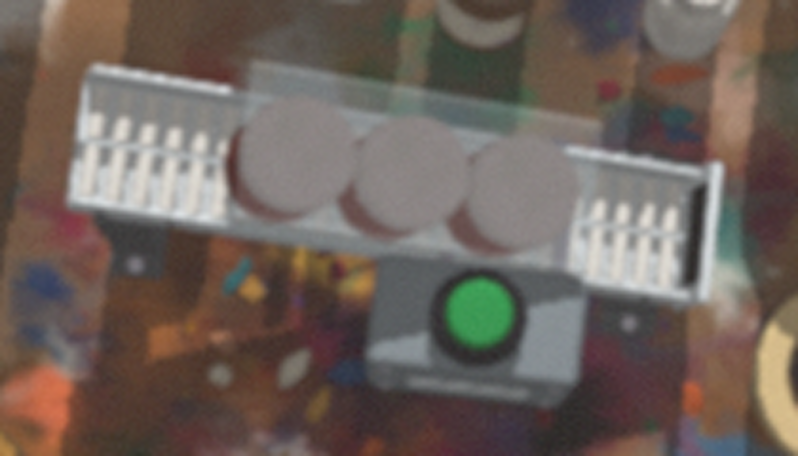

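View pics/c2.png

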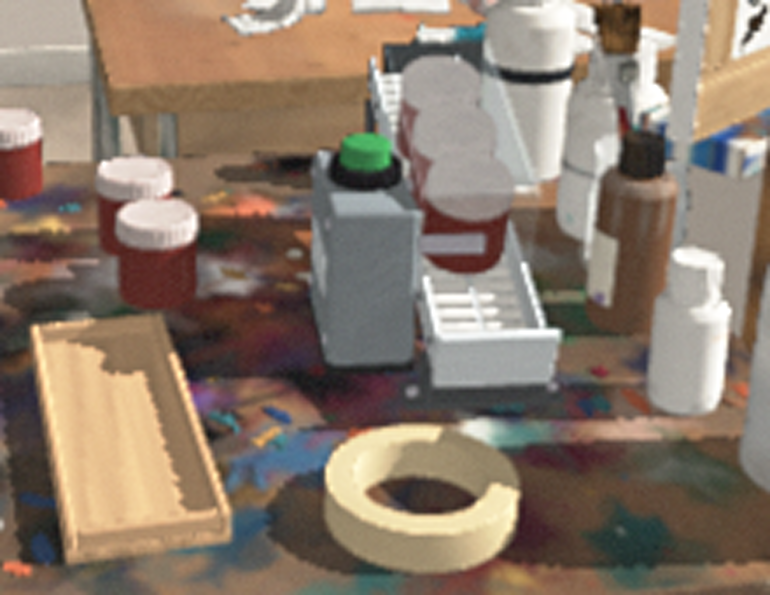

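```bash
cat > fit.py <<'E'
from h import *
from scipy.optimize import least_squares
t=dict(np.load("top0.npz")); s=dict(np.load("side0.npz"))
c1=lambda u,v:(u/3.8+205,v/3.8+150); c2=lambda u,v:(u/3.5+230,v/3.5+190)
A=np.array([[0,.141,.06],[0,.084,.06],[0,.0275,.06],[0,.240,.013],[0,-.080,.028]])
a=np.array([c1(297,156),c1(411,177),c1(522,194),c1(81,136),c1(713,232)])
B=A[:3]; b=np.array([c2(440,88),c2(453,136),c2(468,185)])
def T(p): # track frame: origin p[:3], yaw p[3]
    return R.from_euler('z',p[3])*R.from_euler('x',15,degrees=True)
def W(p,X): return T(p).apply(X)+p[:3]
f=lambda p:np.r_[(project(t,W(p,A))-a).ravel(),(project(s,W(p,B))-b).ravel()]
o=least_squares(f,[.65,-.08,.06,0.0],loss="soft_l1")
if __name__=="__main__":
    p=o.x; print(p.round(4),np.degrees(p[3])); print(f(p).round(1))
    for n,q in dict(front=[0,.0275,0],catch=[0,-.052,0],load=[0,.207,0],coverA=[0,-.004,.07],coverB=[0,.172,.07],end=[0,.24,0]).items(): print(n,W(p,[q])[0].round(4))
    P=cloud(t); q=T(p).inv().apply(P.reshape(-1,3)-p[:3]).reshape(480,640,3)
    for lo,hi,y0,y1 in((.05,.08,.02,.15),(-.01,.01,-.06,-.02),(-.01,.01,.18,.23)):
        m=(abs(q[...,0])<.02)&(q[...,1]>y0)&(q[...,1]<y1)&(q[...,2]>lo)&(q[...,2]<hi); print(m.sum(),np.percentile(q[...,2][m],[10,50,90]).round(4))
    print("button in rack:",T(p).inv().apply(np.array([.5924,-.0436,.14])-p[:3]))
E
python3 fit.py
```

```text
[ 0.654  -0.077   0.0443 -0.1042] -5.972797074514533
[ 0.4 -0.2  0.3 -0.7  0.1 -0.3  0.1  0.6 -3.6  0.7 -0.2 -0.4  0.1 -0.3
  0.1  0.5]
front [ 0.6567 -0.0506  0.0514]
catch [ 0.6487 -0.127   0.0308]
load [0.6748 0.1218 0.0979]
coverA [ 0.6517 -0.0989  0.1109]
coverB [0.6694 0.0702 0.1564]
end [0.6781 0.1536 0.1064]
267 [0.0775 0.079  0.0798]
181 [0.0017 0.0068 0.0094]
293 [0.0028 0.006  0.0093]
button in rack: [-0.06470589  0.05068588  0.08551823]
```

```bash
python3 - <<'E'
import re
s=open("fit.py").read()
s=s.replace("-.080,.028]","-.0835,.028]").replace("(.05,.08,.02,.15)","(.05,.1,.02,.15)").replace("-.01,.01,","-.02,.02,")
open("fit.py","w").write(s)
E
python3 fit.py; python3 - <<'E'
from fit import *
# side depth too
p=o.x
for n,c in(("top",t),("side",s)):
    q=T(p).inv().apply(cloud(c).reshape(-1,3)-p[:3])
    for y in np.arange(-.07,.24,.02):
        m=(abs(q[:,0])<.02)&(abs(q[:,1]-y)<.01)&(q[:,2]>-.03)&(q[:,2]<.1)
        if m.sum()>5: print(n,y.round(2),m.sum(),np.percentile(q[m,2],[20,50,80,95]).round(4))
E
```

```text
[ 0.6541 -0.077   0.0443 -0.1031] -5.909615016691536
[ 0.4 -0.1  0.3 -0.7  0.1 -0.4  0.1  0.6 -2.   0.9 -0.2 -0.4  0.1 -0.3
  0.1  0.5]
front [ 0.6568 -0.0506  0.0514]
catch [ 0.6489 -0.1269  0.0308]
load [0.6747 0.1219 0.0978]
coverA [ 0.6518 -0.0988  0.1108]
coverB [0.6693 0.0703 0.1564]
end [0.678  0.1536 0.1064]
1512 [0.0793 0.0819 0.0845]
318 [0.0026 0.0093 0.0134]
551 [0.0035 0.0095 0.0137]
button in rack: [-0.06480673  0.05071755  0.08553774]
top -0.07 304 [0.0063 0.0119 0.0326 0.0401]
top -0.05 183 [0.0052 0.0092 0.0125 0.0145]
top -0.03 135 [0.005  0.0096 0.0117 0.0144]
top -0.01 12 [0.0798 0.0809 0.0824 0.0834]
top 0.01 222 [0.0802 0.0819 0.0838 0.086 ]
top 0.03 222 [0.08   0.0816 0.0837 0.0855]
top 0.05 232 [0.0804 0.0821 0.0836 0.0849]
top 0.07 230 [0.0804 0.0821 0.0839 0.0854]
top 0.09 234 [0.0803 0.0818 0.0834 0.0847]
top 0.11 235 [0.08   0.0818 0.0834 0.0851]
top 0.13 243 [0.0801 0.082  0.0837 0.0852]
top 0.15 239 [0.0807 0.0821 0.0837 0.0853]
top 0.17 375 [0.0086 0.0593 0.0825 0.0846]
top 0.19 225 [0.005  0.0101 0.0126 0.0149]
top 0.21 212 [0.0052 0.0096 0.0125 0.0147]
top 0.23 232 [0.0052 0.0096 0.0126 0.0148]
side -0.07 113 [-0.0265 -0.0244 -0.0231  0.0011]
side -0.05 48 [0.0075 0.0088 0.0097 0.011 ]
side -0.03 106 [0.0048 0.0076 0.0092 0.0104]
side -0.01 204 [0.007  0.0113 0.0512 0.0798]
side 0.01 438 [0.019  0.0515 0.0787 0.0807]
side 0.03 98 [0.0791 0.08   0.0806 0.0812]
side 0.05 94 [0.0789 0.0798 0.0807 0.0811]
side 0.07 85 [0.0788 0.0797 0.0806 0.0812]
side 0.09 86 [0.0791 0.0795 0.0802 0.0814]
side 0.11 82 [0.0788 0.0797 0.0808 0.0812]
side 0.13 74 [0.0787 0.0797 0.0804 0.0812]
side 0.15 77 [0.079  0.0798 0.0805 0.0813]
side 0.17 52 [0.0786 0.0794 0.0802 0.0807]
```

```bash
sed -i 's/^o=.*/f0=f\nf=lambda p:f0(np.r_[p[:2],.0554,p[3]])\no=least_squares(lambda p:f(p)[:10],[.65,-.08,.0554,0.0],loss="soft_l1"); o.x[2]=.0554/' fit.py; python3 fit.py; python3 - <<'E'
from fit import *
for n,c in(("top",t),("side",s)):
    q=T(o.x).inv().apply(cloud(c).reshape(-1,3)-o.x[:3])
    m=(q[:,1]>.02)&(q[:,1]<.14)&(q[:,2]>.06)&(q[:,2]<.08)
    x=q[m,0]; print(n,np.percentile(x,[1,5,50,95,99]).round(4),np.median(q[m,2]))
    m=(q[:,1]>.19)&(q[:,1]<.23)&(q[:,2]>.009)&(q[:,2]<.018); print(np.histogram(q[m,0],np.arange(-.05,.051,.004)))
    m=(abs(q[:,0])<.03)&(q[:,1]>.1)&(q[:,2]>-.02)&(q[:,2]<.02); print("hi end",np.percentile(q[m,1],[95,99,100]))
    m=(abs(q[:,0])<.02)&(q[:,1]<-.06)&(q[:,1]>-.1)&(q[:,2]>.02)&(q[:,2]<.04); print("stop",np.percentile(q[m,1],[1,50,99]))
E
```

```text
[ 0.6522 -0.0772  0.0554 -0.1019] -5.840978660432512
[ 0.2 -0.2  0.5 -0.8  0.6 -0.4 -0.6  0.6 -1.1  0.9 -0.8 -4.7 -0.5 -4.8
 -0.4 -4. ]
front [ 0.6549 -0.0508  0.0625]
catch [ 0.647  -0.1272  0.0419]
load [0.6725 0.1217 0.109 ]
coverA [ 0.6499 -0.0991  0.122 ]
coverB [0.6672 0.07   0.1675]
end [0.6758 0.1534 0.1175]
1509 [0.0684 0.0711 0.0736]
304 [-0.0082 -0.0015  0.0027]
553 [-0.0074 -0.0013  0.003 ]
button in rack: [-0.06287151  0.04833324  0.07463351]
top [-0.0799 -0.0677  0.0003  0.1322  0.2072] 0.07087640454507102
(array([ 0,  0,  0,  0, 29, 21,  0,  0,  0,  0,  0,  0,  0,  0,  0,  0,  0,
        0,  0,  0, 10, 38,  1,  0,  0]), array([-0.05 , -0.046, -0.042, -0.038, -0.034, -0.03 , -0.026, -0.022,
       -0.018, -0.014, -0.01 , -0.006, -0.002,  0.002,  0.006,  0.01 ,
        0.014,  0.018,  0.022,  0.026,  0.03 ,  0.034,  0.038,  0.042,
        0.046,  0.05 ]))
hi end [0.23596041 0.23896692 0.23964269]
stop [-0.08622947 -0.08099153 -0.07756617]
side [-0.5847 -0.0745  0.0362  0.6421  0.6746] 0.06888999605691182
(array([0, 0, 0, 0, 8, 1, 0, 0, 0, 0, 0, 0, 0, 0, 0, 0, 0, 0, 0, 0, 0, 0,
       0, 0, 0]), array([-0.05 , -0.046, -0.042, -0.038, -0.034, -0.03 , -0.026, -0.022,
       -0.018, -0.014, -0.01 , -0.006, -0.002,  0.002,  0.006,  0.01 ,
        0.014,  0.018,  0.022,  0.026,  0.03 ,  0.034,  0.038,  0.042,
        0.046,  0.05 ]))
hi end [2.7911472  2.79980547 2.80158387]
stop [-0.08964809 -0.08615735 -0.07992506]
```

Call:
{"fn": "carry_out", "kwargs": {
  "moves": [
    [-1, 0, 0, 0, 0, 0.5],
    [-1, 0, 0, 0, 0, 0.5],
    [-1, 0, 0, 0, 0, 0.5],
    [-1, 0, 0, 0, 0, 0.5],
    [-1, 0, 0, 0, 0, 0.5],
    [-1, 0, 0, 0, 0, 0.5],
    [-1, 0, 0, 0, 0, 0.5],
    [-1, 0, 0, 0, 0, 0.5],
    [-1, 0, 0, 0, 0, 0.5],
    [-1, 0, 0, 0, 0, 0.5],
    [-1, 0, 0, 0, 0, 0.5],
    [-1, 0, 0, 0, 0, 0.5],
    [-1, 0, 0, 0, 0, 0.5],
    [-1, 0, 0, 0, 0, 0.5],
    [-1, 0, 0, 0, 0, 0.5],
    [-1, 0, 0, 0, 0, 0.5],
    [-1, 0, 0, 0, 0, 0.5],
    [-1, 0, 0, 0, 0, 0.5],
    [-1, 0, 0, 0, 0, 0.5],
    [0, 0, 0, 0, 0, 0.45]
  ],
  "fingers": 0,
  "force": 15
}}

```text
time: 2.6
ee_pos: [0.6068, 0.0362, 0.2365]
eef_rot: [0.746, 0.666, -0.001, 0.0]
ft_force: [0.7, -0.4, 0.3]
width: 0.0004
grip_force: 0.0
```

```bash
cat > d.py <<'E'
import sys
from bench import read_state
from fit import *
p=o.x.copy(); p[0]+=float(__import__("os").environ.get("DX",.0012))
Rv=R.from_euler('z',p[3])*R.from_euler('x',180,degrees=True)*R.from_euler('z',90,degrees=True) # tool x=track y, y=track x
Rt=T(p)*R.from_euler('x',180,degrees=True)*R.from_euler('z',90,degrees=True)
def to(*targets):
    s=read_state(); cur=R.from_quat(s["eef_rot"]); P=s["ee_pos"]
    print("t",round(s["time"],2),"pos",P.round(4),"F",s["ft_force"].round(1),"w",round(s["width"],4),"g",round(s["grip_force"],1))
    for pos,ori in targets:
        pos=np.array(pos); print("  shift in cur tool units",(cur.inv().apply(pos-P)/.04).round(3),"turn units",(np.degrees((cur.inv()*ori).as_rotvec())/8).round(3)); P,cur=pos,ori
E
python3 - <<'E'
from d import *
print(Rv.as_matrix().round(2),Rt.as_matrix().round(2))
to(([.5924,-.0436,.164],Rv))
P=cloud(t); 
for x0,x1,y0,y1 in((.69,.79,.05,.2),(.69,.78,-.02,.05),(.69,.78,-.1,-.02),(.69,.78,-.19,-.1),(.54,.63,-.1,0)):
    m=(P[...,0]>x0)&(P[...,0]<x1)&(P[...,1]>y0)&(P[...,1]<y1)&(P[...,2]>.05)&(P[...,2]<.4); q=P[m]; print(x0,y0,m.sum(), q.min(0).round(3),q.max(0).round(3)) if m.sum() else None
E
```

```text
[[-0.1  -0.99 -0.  ]
 [-0.99  0.1  -0.  ]
 [ 0.    0.   -1.  ]] [[-0.1  -0.99  0.03]
 [-0.96  0.1   0.26]
 [-0.26 -0.   -0.97]]
t 2.6 pos [0.6068 0.0362 0.2365] F [ 0.7 -0.4  0.3] w 0.0004 g 0.0
  shift in cur tool units [-2.02  -0.135  1.815] turn units [1.7000e-02 0.0000e+00 2.2425e+01]
0.69 0.05 1005 [0.69  0.051 0.05 ] [0.79  0.2   0.174]
0.69 -0.02 392 [ 0.69  -0.019  0.05 ] [0.78  0.049 0.213]
0.69 -0.1 670 [ 0.69  -0.096  0.05 ] [ 0.78  -0.021  0.149]
0.69 -0.19 393 [ 0.749 -0.18   0.05 ] [ 0.78  -0.136  0.105]
0.54 -0.1 2122 [ 0.558 -0.097  0.05 ] [ 0.63  -0.     0.152]
```

Call:
{"fn": "carry_out", "kwargs": {
  "moves": [
    [-0.7, -0.05, 0, 0, 0, 0],
    [-0.7, -0.05, 0, 0, 0, 0],
    [-0.62, -0.03, 0.2, 0, 0, 0],
    [0, 0, 0.8, 0, 0, 0],
    [0, 0, 0.8, 0, 0, 0],
    [0, 0, 0, 0, 0, 0]
  ]
}}

```text
time: 3.35
ee_pos: [0.5918, -0.0389, 0.1623]
eef_rot: [0.743, 0.669, -0.002, -0.001]
ft_force: [-0.6, 0.0, 0.2]
width: 0.0004
grip_force: 0.0
```

```bash
sed -i "s/R.from_euler('z',90,degrees=True)/R.from_euler('z',-90,degrees=True)/" d.py; cat > look.py <<'E'
import sys; from bench import viewer; from h import *
def look(n,tag,box=None,k=3,save=True):
    c=viewer.camera(n)
    if save:
        u0,v0,u1,v1=box; cv2.imwrite(f"pics/{tag}.png",cv2.resize(c["pixels"][v0:v1,u0:u1,::-1],None,fx=k,fy=k,interpolation=2))
    return c
E
python3 - <<'E'
from d import *
to(([.5924,-.0436,.164],Rv))
from look import look
look("side","b1",(290,170,450,310),4)
E
```

```text
t 3.35 pos [ 0.5918 -0.0389  0.1623] F [-0.6  0.   0.2] w 0.0004 g 0.0
  shift in cur tool units [-0.116  0.028 -0.044] turn units [-0.034  0.006 -0.016]
```

View pics/b1.png

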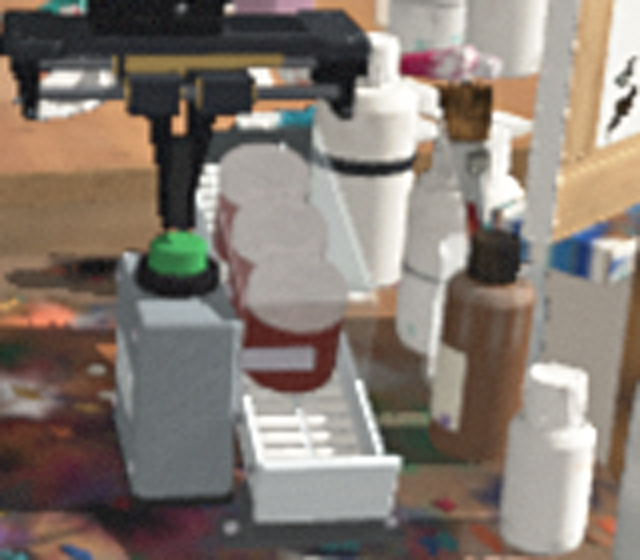

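Call:
{"fn": "carry_out", "kwargs": {
  "moves": [
    [-0.11, 0, 0, 0, 0, 0],
    [0, 0, 0.2, 0, 0, 0],
    [0, 0, 0.14, 0, 0, 0],
    [0, 0, 0.1, 0, 0, 0],
    [0, 0, 0.04, 0, 0, 0],
    [0, 0, 0, 0, 0, 0],
    [0, 0, 0, 0, 0, 0],
    [0, 0, 0, 0, 0, 0],
    [0, 0, 0, 0, 0, 0],
    [0, 0, 0, 0, 0, 0]
  ]
}}

```text
time: 4.65
ee_pos: [0.5933, -0.0436, 0.1459]
eef_rot: [0.743, 0.669, 0.0, 0.0]
ft_force: [-1.0, -1.6, 6.2]
width: 0.001
grip_force: 3.0
```

```bash
python3 - <<'E'
from d import *
to(([.5924,-.0436,.144],Rv))
from look import look
look("side","b2",(290,170,450,310),4)
E
```

```text
t 4.65 pos [ 0.5933 -0.0436  0.1459] F [-1.  -1.6  6.2] w 0.001 g 3.0
  shift in cur tool units [-0.003 -0.023  0.047] turn units [ 0.007 -0.001 -0.018]
```

View pics/b2.png

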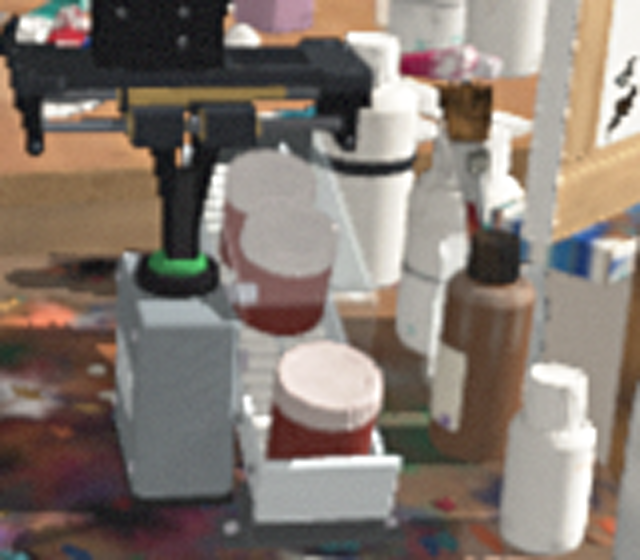

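Call:
{"fn": "carry_out", "kwargs": {
  "moves": [
    [0, 0, 0.06, 0, 0, 0],
    [0, 0, 0.06, 0, 0, 0],
    [0, 0, 0, 0, 0, 0],
    [0, 0, 0, 0, 0, 0],
    [0, 0, -0.3, 0, 0, 0],
    [0, 0, -0.7, 0, 0, 0],
    [0, 0, -0.7, 0, 0, 0],
    [0, 0, -0.7, 0, 0, 0],
    [-0.6, 0, 0, 0, -0.94, 0],
    [-0.6, 0, 0, 0, -0.94, 0],
    [0, 0, 0, 0, 0, 0]
  ]
}}

```text
time: 6.08
ee_pos: [0.5879, -0.0894, 0.2389]
eef_rot: [0.736, 0.664, -0.097, 0.087]
ft_force: [-0.4, 0.1, -0.4]
width: 0.0007
grip_force: 0.0
```

```bash
cat >> d.py <<'E'
def W3(x,y,z): return W(p,[[x,y,z]])[0]
E
python3 - <<'E'
from d import *
to((W3(0,-.052,.12),Rt),(W3(0,-.052,.044),Rt))
from bench import viewer
for n in("top","side"):
    c=viewer.camera(n); np.savez(f"{n}1.npz",**c)
    q=T(p).inv().apply(cloud(c).reshape(-1,3)-p[:3]).reshape(480,640,3)
    m=(abs(q[...,0])<.035)&(q[...,1]<-.015)&(q[...,1]>-.09)&(q[...,2]>.054)&(q[...,2]<.068)
    for mm,s_,ce in comps(m,30):
        print(n,s_,ce,np.median(q[mm],0).round(4),"mid",((np.percentile(q[mm],2,0)+np.percentile(q[mm],98,0))/2).round(4), np.ptp(q[mm],0))
E
```

```text
t 6.08 pos [ 0.5879 -0.0894  0.2389] F [-0.4  0.1 -0.4] w 0.0007 g 0.0
  shift in cur tool units [-0.985  1.601  2.359] turn units [-0.011  3.752 -0.   ]
  shift in cur tool units [ 0.  -0.   1.9] turn units [0. 0. 0.]
top [377 192  20  29 451] [386.32594235 205.70288248] [ 0.0038 -0.058   0.0609] mid [ 0.0012 -0.0584  0.0612] [0.05522205 0.04412028 0.01193424]
side [358 255  27  20 395] [371.34177215 264.20759494] [ 0.0006 -0.0571  0.0587] mid [ 0.0004 -0.0558  0.0578] [0.05416898 0.05781409 0.00873773]
```

Call:
{"fn": "carry_out", "kwargs": {
  "moves": [
    [0, 0.5, 0, 0, 0.94, 0],
    [0, 0.5, 0, 0, 0.94, 0],
    [0, 0.5, 0, 0, 0.94, 0],
    [0, 0.1, 0, 0, 0.93, 0],
    [0, 0, 0, 0, 0, 0]
  ],
  "fingers": 87
}}

```text
time: 6.8
ee_pos: [0.6511, -0.1017, 0.2392]
eef_rot: [0.739, 0.661, 0.097, -0.087]
ft_force: [0.4, -0.7, -1.0]
width: 0.0425
grip_force: 0.0
```

```bash
python3 - <<'E'
from d import *
to((W3(0,-.054,.12),Rt),(W3(0,-.054,.042),Rt))
from bench import viewer
c=viewer.camera("top"); np.savez("top1.npz",**c)
q=T(p).inv().apply(cloud(c).reshape(-1,3)-p[:3]).reshape(480,640,3)
m=(abs(q[...,0])<.035)&(q[...,1]<-.015)&(q[...,1]>-.09)&(q[...,2]>.054)&(q[...,2]<.068)
for mm,s_,ce in comps(m,30): print(s_,ce,((np.percentile(q[mm],2,0)+np.percentile(q[mm],98,0))/2).round(4), np.ptp(q[mm],0))
E
```

```text
t 6.8 pos [ 0.6511 -0.1017  0.2392] F [ 0.4 -0.7 -1. ] w 0.0425 g 0.0
  shift in cur tool units [-1.945  0.009  1.598] turn units [ 0.014  0.005 -0.063]
  shift in cur tool units [-0.   -0.    1.95] turn units [0. 0. 0.]
```

Call:
{"fn": "carry_out", "kwargs": {
  "moves": [
    [-0.65, 0, 0, 0, 0, -0.06],
    [-0.65, 0, 0.3, 0, 0, 0],
    [-0.65, 0, 0.6, 0, 0, 0],
    [0, 0, 0.7, 0, 0, 0],
    [0, 0, 0, 0, 0, 0],
    [0, 0, 0.5, 0, 0, 0],
    [0, 0, 0.5, 0, 0, 0],
    [0, 0, 0.5, 0, 0, 0],
    [0, 0, 0.4, 0, 0, 0],
    [0, 0, 0, 0, 0, 0],
    [0, 0, 0, 0, 0, 0]
  ]
}}

```text
time: 8.22
ee_pos: [0.6483, -0.1371, 0.0848]
eef_rot: [0.734, 0.667, 0.097, -0.086]
ft_force: [0.3, 0.1, -0.1]
width: 0.087
grip_force: 0.0
```

```bash
python3 - <<'E'
from d import *
to((W3(0,-.054,.042),Rt))
from look import look
look("side","b3",(290,170,450,310),4)
E
```

```text
t 8.22 pos [ 0.6483 -0.1371  0.0848] F [ 0.3  0.1 -0.1] w 0.087 g 0.0
  shift in cur tool units [-0.089 -0.026  0.048] turn units [0.01  0.007 0.043]
```

View pics/b3.png

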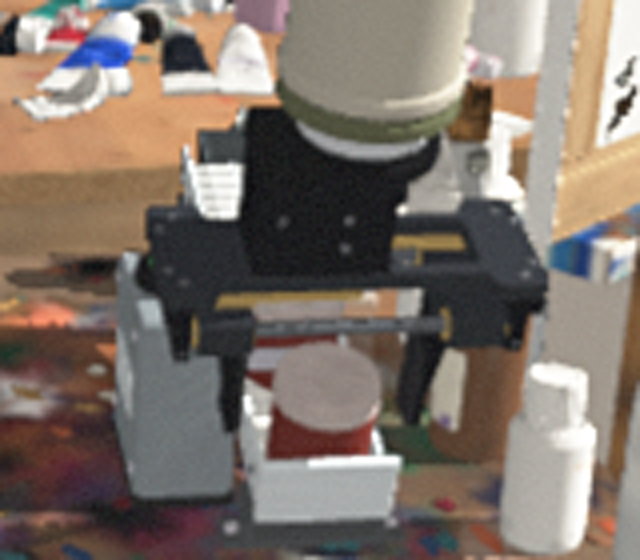

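Call:
{"fn": "carry_out", "kwargs": {
  "moves": [
    [-0.06, 0, 0, 0, 0, 0],
    [0, 0, 0, 0, 0, 0],
    [0, 0, 0, 0, 0, 0],
    [0, 0, 0, 0, 0, 0],
    [0, 0, 0, 0, 0, 0],
    [0, 0, 0, 0, 0, 0],
    [0, 0, 0, 0, 0, 0],
    [0, 0, 0, 0, 0, 0],
    [0, 0, 0, 0, 0, 0],
    [0, 0, 0, 0, 0, 0]
  ],
  "fingers": 45,
  "force": 15
}}

```text
time: 9.52
ee_pos: [0.6478, -0.1389, 0.0837]
eef_rot: [0.734, 0.667, 0.097, -0.087]
ft_force: [0.1, 0.3, 0.5]
width: 0.0551
grip_force: 15.0
```

```bash
python3 - <<'E'
from d import *
to((W3(0,-.054,.042),Rt))
E
```

```text
t 9.53 pos [ 0.6478 -0.1389  0.0837] F [0.1 0.3 0.5] w 0.0551 g 15.0
  shift in cur tool units [-0.037 -0.019  0.034] turn units [0.005 0.004 0.044]
```

Call:
{"fn": "carry_out", "kwargs": {
  "moves": [
    [0, 0, -0.4, 0, 0, 0],
    [0, 0, -0.7, 0, 0, 0],
    [0, 0, -0.7, 0, 0, 0],
    [0, 0, -0.7, 0, 0, 0],
    [-0.4, -0.5, 0, 0, -0.94, 0],
    [-0.4, -0.8, 0, 0, -0.94, 0],
    [0, -0.8, 0, 0, 0, 0],
    [0, -0.8, 0, 0, 0, 0],
    [0, -0.8, 0, 0, 0, 0],
    [0, -0.8, 0, 0, 0, 0],
    [0, -0.8, 0, 0, 0, 0],
    [0, 0, 0, 0, 0, 0]
  ]
}}

```text
time: 11.02
ee_pos: [0.4295, -0.1759, 0.1744]
eef_rot: [0.741, 0.672, 0.001, 0.001]
ft_force: [0.5, 0.1, -0.0]
width: 0.0556
grip_force: 15.0
```

```bash
python3 - <<'E'
from d import *
to(([.4284,-.2094,.10],Rv),([.4284,-.2094,.051],Rv))
E
```

```text
t 11.03 pos [ 0.4295 -0.1759  0.1744] F [ 0.5  0.1 -0. ] w 0.0556 g 15.0
  shift in cur tool units [-0.838  0.048  1.86 ] turn units [ 0.023 -0.004  0.028]
  shift in cur tool units [ 0.    -0.     1.225] turn units [0. 0. 0.]
```

Call:
{"fn": "carry_out", "kwargs": {
  "moves": [
    [-0.42, 0.02, 0.3, 0, 0, 0],
    [-0.42, 0.02, 0.6, 0, 0, 0],
    [0, 0, 0.6, 0, 0, 0],
    [0, 0, 0.6, 0, 0, 0],
    [0, 0, 0.5, 0, 0, 0],
    [0, 0, 0.3, 0, 0, 0],
    [0, 0, 0.15, 0, 0, 0],
    [0, 0, 0, 0, 0, 0]
  ]
}}

```text
time: 12.02
ee_pos: [0.4299, -0.2094, 0.0518]
eef_rot: [0.74, 0.672, 0.0, 0.001]
ft_force: [-0.3, 0.4, -0.6]
width: 0.0554
grip_force: 15.0
```

```bash
python3 - <<'E'
from d import *
to(([.4284,-.2094,.051],Rv))
from look import look
look("side","b4",(200,250,360,370),5)
E
```

```text
t 12.03 pos [ 0.4299 -0.2094  0.0518] F [-0.3  0.4 -0.6] w 0.0554 g 15.0
  shift in cur tool units [-0.004 -0.037  0.021] turn units [0.016 0.011 0.041]
```

View pics/b4.png

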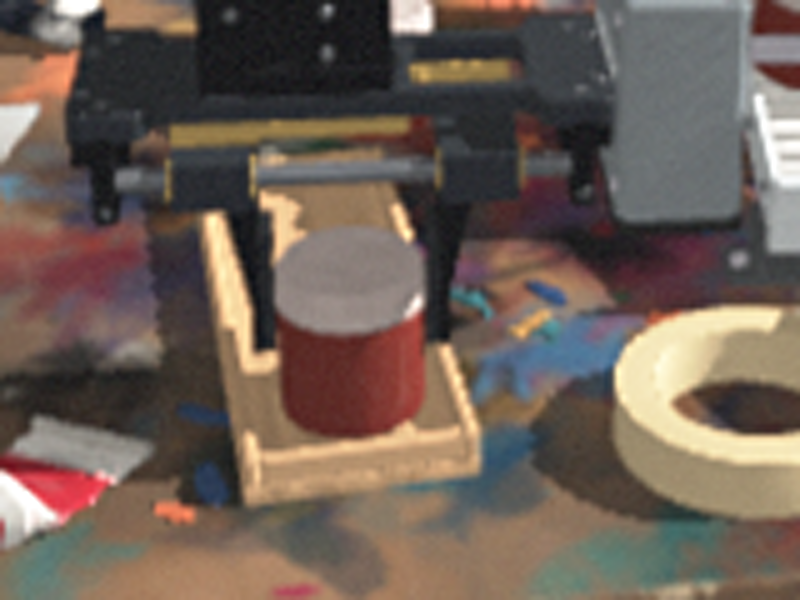

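Call:
{"fn": "carry_out", "kwargs": {
  "moves": [
    [0, 0, 0.04, 0, 0, 0],
    [0, 0, 0.03, 0, 0, 0],
    [0, 0, 0.03, 0, 0, 0],
    [0, 0, 0, 0, 0, 0]
  ]
}}

```text
time: 12.58
ee_pos: [0.43, -0.2093, 0.0482]
eef_rot: [0.74, 0.672, 0.001, 0.001]
ft_force: [-1.7, 2.0, 7.1]
width: 0.0557
grip_force: 15.0
```

Call:
{"fn": "carry_out", "kwargs": {
  "moves": [
    [0, 0, -0.02, 0, 0, 0],
    [0, 0, 0, 0, 0, 0],
    [0, 0, 0, 0, 0, 0],
    [0, 0, 0, 0, 0, 0],
    [0, 0, 0, 0, 0, 0],
    [0, 0, -0.5, 0, 0, 0],
    [0, 0, -0.8, 0, 0, 0],
    [0, 0, -0.8, 0, 0, 0],
    [0, 0, -0.8, 0, 0, 0],
    [0, 0, -0.3, 0, 0, 0],
    [0, 0, 0, 0, 0, 0]
  ],
  "fingers": 80
}}

```text
time: 13.95
ee_pos: [0.4296, -0.2089, 0.1764]
eef_rot: [0.74, 0.672, 0.001, 0.001]
ft_force: [0.3, 0.5, -0.3]
width: 0.0799
grip_force: 0.0
```

```bash
python3 - <<'E'
from d import *
to(([.5924,-.0436,.175],Rv),([.5924,-.0436,.154],Rv))
E
```

```text
t 13.95 pos [ 0.4296 -0.2089  0.1764] F [ 0.3  0.5 -0.3] w 0.0799 g 0.0
  shift in cur tool units [4.504 3.654 0.043] turn units [0.022 0.007 0.043]
  shift in cur tool units [ 0.    -0.     0.525] turn units [0. 0. 0.]
```

Call:
{"fn": "carry_out", "kwargs": {
  "moves": [
    [0.6, 0.5, 0, 0, 0, 0],
    [0.6, 0.5, 0, 0, 0, 0],
    [0.6, 0.5, 0, 0, 0, 0],
    [0.6, 0.5, 0, 0, 0, 0],
    [0.6, 0.5, 0, 0, 0, 0],
    [0.6, 0.5, 0, 0, 0, 0],
    [0.6, 0.5, 0, 0, 0, 0],
    [0.3, 0.15, 0, 0, 0, 0.04],
    [0, 0, 0, 0, 0, 0],
    [0, 0, 0, 0, 0, 0]
  ],
  "fingers": 0
}}

```text
time: 15.2
ee_pos: [0.5912, -0.0453, 0.1763]
eef_rot: [0.743, 0.67, -0.0, 0.001]
ft_force: [0.2, 0.2, -0.2]
width: 0.0005
grip_force: 0.0
```

```bash
python3 - <<'E'
from d import *
to(([.5924,-.0436,.144],Rv))
E
```

```text
t 15.2 pos [ 0.5912 -0.0453  0.1763] F [ 0.2  0.2 -0.2] w 0.0005 g 0.0
  shift in cur tool units [0.047 0.024 0.806] turn units [ 0.011  0.013 -0.01 ]
```

Call:
{"fn": "carry_out", "kwargs": {
  "moves": [
    [0.05, 0.02, 0.4, 0, 0, 0],
    [0, 0, 0.3, 0, 0, 0],
    [0, 0, 0.12, 0, 0, 0],
    [0, 0, 0.06, 0, 0, 0],
    [0, 0, 0.05, 0, 0, 0],
    [0, 0, 0, 0, 0, 0],
    [0, 0, 0, 0, 0, 0],
    [0, 0, 0, 0, 0, 0],
    [0, 0, 0, 0, 0, 0],
    [0, 0, 0, 0, 0, 0],
    [0, 0, 0, 0, 0, 0],
    [0, 0, 0, 0, 0, 0],
    [0, 0, 0, 0, 0, 0]
  ]
}}

```text
time: 16.82
ee_pos: [0.5931, -0.0423, 0.1438]
eef_rot: [0.742, 0.67, 0.001, 0.001]
ft_force: [-22.2, 2.3, 47.7]
width: 0.0004
grip_force: 23.9
```

Call:
{"fn": "carry_out", "kwargs": {
  "moves": [
    [0, 0, -0.4, 0, 0, 0],
    [0, 0, -0.7, 0, 0, 0],
    [0, 0, -0.7, 0, 0, 0],
    [0, 0, -0.7, 0, 0, 0],
    [-0.8, 0, 0, 0, 0.94, 0],
    [-0.8, 0.5, 0, 0, 0.94, 0],
    [-0.4, 0.6, 0, 0, 0, 0],
    [0, 0.2, 0, 0, 0, 0],
    [0, 0, 0, 0, 0, 0]
  ],
  "fingers": 87
}}

```text
time: 17.95
ee_pos: [0.6367, -0.1248, 0.2305]
eef_rot: [0.735, 0.665, 0.097, -0.087]
ft_force: [-0.5, 0.4, 1.2]
width: 0.0817
grip_force: 0.0
```

```bash
cat > chk.py <<'E'
from d import *
from bench import viewer
to((W3(.0005,-.055,.12),Rt),(W3(.0005,-.055,.042),Rt))
c=viewer.camera("side"); q=T(p).inv().apply(cloud(c).reshape(-1,3)-p[:3]).reshape(480,640,3)
m=(abs(q[...,0])<.035)&(q[...,1]<-.0)&(q[...,1]>-.09)&(q[...,2]>.052)&(q[...,2]<.066)
for mm,s_,ce in comps(m,30): print(s_,ce,((np.percentile(q[mm],2,0)+np.percentile(q[mm],98,0))/2).round(4), np.ptp(q[mm],0))
E
python3 chk.py
```

```text
t 17.95 pos [ 0.6367 -0.1248  0.2305] F [-0.5  0.4  1.2] w 0.0817 g 0.0
  shift in cur tool units [-1.325  0.303  1.546] turn units [0.004 0.003 0.013]
  shift in cur tool units [-0.   -0.    1.95] turn units [0. 0. 0.]
[357 255  27  20 421] [370.09263658 264.64845606] [-0.002  -0.0555  0.0569] [0.05528221 0.05561882 0.01008108]
```

Call:
{"fn": "carry_out", "kwargs": {
  "moves": [
    [-0.5, 0.1, 0.3, 0, 0, 0],
    [-0.5, 0.1, 0.5, 0, 0, 0],
    [-0.33, 0.08, 0.7, 0, 0, 0],
    [0, 0, 0.4, 0, 0, 0],
    [0, 0, 0.5, 0, 0, 0],
    [0, 0, 0.5, 0, 0, 0],
    [0, 0, 0.4, 0, 0, 0],
    [0, 0, 0.2, 0, 0, 0],
    [0, 0, 0, 0, 0, 0]
  ]
}}

```text
time: 19.12
ee_pos: [0.6464, -0.1421, 0.0819]
eef_rot: [0.736, 0.665, 0.097, -0.087]
ft_force: [-0.9, -0.4, -0.4]
width: 0.0869
grip_force: 0.0
```

```bash
python3 - <<'E'
from d import *
to((W3(0,-.055,.0425),Rt))
E
```

```text
t 19.12 pos [ 0.6464 -0.1421  0.0819] F [-0.9 -0.4 -0.4] w 0.0869 g 0.0
  shift in cur tool units [ 0.028  0.008 -0.   ] turn units [0.011 0.004 0.006]
```

Good; grip, lift, carry to the middle slot.

Call:
{"fn": "carry_out", "kwargs": {
  "moves": [
    [0.03, 0, 0, 0, 0, 0],
    [0, 0, 0, 0, 0, 0],
    [0, 0, 0, 0, 0, 0],
    [0, 0, 0, 0, 0, 0],
    [0, 0, 0, 0, 0, 0],
    [0, 0, 0, 0, 0, 0],
    [0, 0, 0, 0, 0, 0],
    [0, 0, 0, 0, 0, 0]
  ],
  "fingers": 45,
  "force": 15
}}

```text
time: 20.12
ee_pos: [0.6467, -0.1412, 0.0827]
eef_rot: [0.736, 0.665, 0.097, -0.086]
ft_force: [-0.6, -0.1, 2.8]
width: 0.0555
grip_force: 15.0
```

Call:
{"fn": "carry_out", "kwargs": {
  "moves": [
    [0, 0, -0.4, 0, 0, 0],
    [0, 0, -0.7, 0, 0, 0],
    [0, 0, -0.7, 0, 0, 0],
    [0, 0, -0.7, 0, 0, 0],
    [-0.4, -0.5, 0, 0, -0.94, 0],
    [-0.4, -0.8, 0, 0, -0.94, 0],
    [0, -0.8, 0, 0, 0, 0],
    [0, -0.8, 0, 0, 0, 0],
    [0.2, -0.8, 0, 0, 0, 0],
    [0.4, -0.8, 0, 0, 0, 0],
    [0.4, -0.8, 0, 0, 0, 0],
    [0, 0, 0, 0, 0, 0]
  ]
}}

```text
time: 21.62
ee_pos: [0.4325, -0.1357, 0.1731]
eef_rot: [0.742, 0.67, 0.001, 0.001]
ft_force: [0.7, 0.4, -0.5]
width: 0.0554
grip_force: 15.0
```

```bash
python3 - <<'E'
from d import *
to(([.426,-.1375,.0488],Rv))
E
```

```text
t 21.62 pos [ 0.4325 -0.1357  0.1731] F [ 0.7  0.4 -0.5] w 0.0554 g 15.0
  shift in cur tool units [-0.064 -0.166  3.108] turn units [ 0.021 -0.009  0.006]
```

Call:
{"fn": "carry_out", "kwargs": {
  "moves": [
    [-0.06, -0.16, 0.3, 0, 0, 0],
    [0, 0, 0.6, 0, 0, 0],
    [0, 0, 0.6, 0, 0, 0],
    [0, 0, 0.6, 0, 0, 0],
    [0, 0, 0.5, 0, 0, 0],
    [0, 0, 0.3, 0, 0, 0],
    [0, 0, 0.15, 0, 0, 0],
    [0, 0, 0.03, 0, 0, 0],
    [0, 0, 0, 0, 0, 0]
  ]
}}

```text
time: 22.75
ee_pos: [0.4278, -0.1387, 0.0496]
eef_rot: [0.742, 0.67, 0.001, 0.001]
ft_force: [-0.4, -0.6, 0.0]
width: 0.0554
grip_force: 15.0
```

Call:
{"fn": "carry_out", "kwargs": {
  "moves": [
    [0, 0, 0.03, 0, 0, 0],
    [0, 0, 0, 0, 0, 0],
    [0, 0, 0, 0, 0, 0],
    [0, 0, 0, 0, 0, 0],
    [0, 0, 0, 0, 0, 0],
    [0, 0, 0, 0, 0, 0],
    [0, 0, -0.5, 0, 0, 0],
    [0, 0, -0.8, 0, 0, 0],
    [0, 0, -0.8, 0, 0, 0],
    [0, 0, -0.8, 0, 0, 0],
    [0, 0, -0.3, 0, 0, 0],
    [0, 0, 0, 0, 0, 0]
  ],
  "fingers": 80
}}

```text
time: 24.25
ee_pos: [0.4274, -0.1383, 0.1761]
eef_rot: [0.742, 0.67, 0.001, 0.001]
ft_force: [-0.5, 0.6, -0.9]
width: 0.0803
grip_force: 0.0
```

Call:
{"fn": "carry_out", "kwargs": {
  "moves": [
    [0.4, 0.6, 0, 0, 0, 0],
    [0.4, 0.6, 0, 0, 0, 0],
    [0.4, 0.6, 0, 0, 0, 0],
    [0.4, 0.6, 0, 0, 0, 0],
    [0.4, 0.6, 0, 0, 0, 0],
    [0.4, 0.5, 0, 0, 0, 0],
    [0.3, 0.3, 0, 0, 0, 0],
    [0, 0, 0, 0, 0, 0],
    [0, 0, 0, 0, 0, 0]
  ],
  "fingers": 0
}}

```text
time: 25.38
ee_pos: [0.5886, -0.0473, 0.1759]
eef_rot: [0.743, 0.67, -0.0, 0.001]
ft_force: [0.6, -0.9, 1.3]
width: 0.0024
grip_force: 0.0
```

```bash
python3 - <<'E'
from d import *
to(([.5924,-.0436,.144],Rv))
E
```

```text
t 25.38 pos [ 0.5886 -0.0473  0.1759] F [ 0.6 -0.9  1.3] w 0.0024 g 0.0
  shift in cur tool units [0.104 0.085 0.797] turn units [ 0.01   0.013 -0.007]
```

Call:
{"fn": "carry_out", "kwargs": {
  "moves": [
    [0.1, 0.08, 0.3, 0, 0, 0],
    [0, 0, 0.3, 0, 0, 0],
    [0, 0, 0.12, 0, 0, 0],
    [0, 0, 0.06, 0, 0, 0],
    [0, 0, 0.02, 0, 0, 0],
    [0, 0, 0, 0, 0, 0],
    [0, 0, 0, 0, 0, 0],
    [0, 0, 0, 0, 0, 0]
  ]
}}

```text
time: 26.38
ee_pos: [0.5928, -0.0425, 0.1445]
eef_rot: [0.742, 0.67, 0.0, 0.001]
ft_force: [-2.1, 2.4, 5.3]
width: 0.0005
grip_force: 3.0
```

Call:
{"fn": "carry_out", "kwargs": {
  "moves": [
    [0, 0, 0.03, 0, 0, 0],
    [0, 0, 0, 0, 0, 0],
    [0, 0, 0, 0, 0, 0],
    [0, 0, 0, 0, 0, 0],
    [0, 0, 0, 0, 0, 0],
    [0, 0, 0, 0, 0, 0]
  ]
}}

```text
time: 27.12
ee_pos: [0.5929, -0.0425, 0.1444]
eef_rot: [0.742, 0.67, 0.001, 0.001]
ft_force: [-5.9, 2.8, 15.8]
width: 0.0008
grip_force: 7.9
```

Call:
{"fn": "carry_out", "kwargs": {
  "moves": [
    [0, 0, -0.4, 0, 0, 0],
    [0, 0, -0.7, 0, 0, 0],
    [0, 0, -0.7, 0, 0, 0],
    [0, 0, -0.7, 0, 0, 0],
    [-0.8, 0, 0, 0, 0.94, 0],
    [-0.8, 0.5, 0, 0, 0.94, 0],
    [-0.4, 0.6, 0, 0, 0, 0],
    [0, 0.2, 0, 0, 0, 0],
    [0, 0, 0, 0, 0, 0]
  ],
  "fingers": 87
}}

```text
time: 28.25
ee_pos: [0.6367, -0.1258, 0.2348]
eef_rot: [0.735, 0.665, 0.097, -0.087]
ft_force: [-0.4, -0.5, -0.4]
width: 0.0817
grip_force: 0.0
```

```bash
python3 chk.py
```

```text
t 28.25 pos [ 0.6367 -0.1258  0.2348] F [-0.4 -0.5 -0.4] w 0.0817 g 0.0
  shift in cur tool units [-1.326  0.299  1.658] turn units [0.009 0.006 0.012]
  shift in cur tool units [-0.   -0.    1.95] turn units [0. 0. 0.]
[359 255  27  20 413] [372.17433414 264.57627119] [ 0.002  -0.0559  0.0567] [0.05482978 0.05505422 0.01020967]
```

Third pot is in the catch.

Call:
{"fn": "carry_out", "kwargs": {
  "moves": [
    [-0.5, 0.1, 0.3, 0, 0, 0],
    [-0.5, 0.1, 0.6, 0, 0, 0],
    [-0.3, 0.1, 0.7, 0, 0, 0],
    [0, 0, 0.4, 0, 0, 0],
    [0, 0, 0.5, 0, 0, 0],
    [0, 0, 0.5, 0, 0, 0],
    [0, 0, 0.4, 0, 0, 0],
    [0, 0, 0.2, 0, 0, 0],
    [0, 0, 0, 0, 0, 0]
  ]
}}

```text
time: 29.42
ee_pos: [0.6473, -0.1407, 0.082]
eef_rot: [0.736, 0.665, 0.097, -0.087]
ft_force: [-0.5, 0.8, 0.0]
width: 0.0871
grip_force: 0.0
```

Call:
{"fn": "carry_out", "kwargs": {
  "moves": [
    [0, 0.02, 0, 0, 0, 0],
    [0, 0, 0, 0, 0, 0],
    [0, 0, 0, 0, 0, 0],
    [0, 0, 0, 0, 0, 0],
    [0, 0, 0, 0, 0, 0],
    [0, 0, 0, 0, 0, 0],
    [0, 0, 0, 0, 0, 0],
    [0, 0, 0, 0, 0, 0]
  ],
  "fingers": 45,
  "force": 15
}}

```text
time: 30.42
ee_pos: [0.6484, -0.1411, 0.0825]
eef_rot: [0.736, 0.665, 0.097, -0.086]
ft_force: [-0.8, 0.1, 1.9]
width: 0.0554
grip_force: 15.0
```

Call:
{"fn": "carry_out", "kwargs": {
  "moves": [
    [0, 0, -0.4, 0, 0, 0],
    [0, 0, -0.7, 0, 0, 0],
    [0, 0, -0.7, 0, 0, 0],
    [0, 0, -0.9, 0, 0, 0],
    [-0.4, -0.5, 0, 0, -0.94, 0],
    [-0.4, -0.8, 0, 0, -0.94, 0],
    [0, -0.8, 0, 0, 0, 0],
    [0.2, -0.8, 0, 0, 0, 0],
    [0.7, -0.8, 0, 0, 0, 0],
    [0.9, -0.8, 0, 0, 0, 0],
    [0.9, -0.8, 0, 0, 0, 0],
    [0, 0, 0, 0, 0, 0]
  ]
}}

```text
time: 31.92
ee_pos: [0.4408, -0.0685, 0.1805]
eef_rot: [0.741, 0.672, 0.001, 0.0]
ft_force: [0.2, -0.9, -1.3]
width: 0.0551
grip_force: 15.0
```

```bash
python3 - <<'E'
from d import *
to(([.4225,-.066,.05],Rv))
E
```

```text
t 31.93 pos [ 0.4408 -0.0685  0.1805] F [ 0.2 -0.9 -1.3] w 0.0551 g 15.0
  shift in cur tool units [ 0.013 -0.469  3.261] turn units [ 0.017 -0.012  0.027]
```

Call:
{"fn": "carry_out", "kwargs": {
  "moves": [
    [0, -0.45, 0.1, 0, 0, 0],
    [0, 0, 0.6, 0, 0, 0],
    [0, 0, 0.6, 0, 0, 0],
    [0, 0, 0.6, 0, 0, 0],
    [0, 0, 0.6, 0, 0, 0],
    [0, 0, 0.4, 0, 0, 0],
    [0, 0, 0.25, 0, 0, 0],
    [0, 0, 0.1, 0, 0, 0],
    [0, 0, 0, 0, 0, 0]
  ]
}}

```text
time: 33.05
ee_pos: [0.4247, -0.0695, 0.0501]
eef_rot: [0.742, 0.67, 0.0, 0.001]
ft_force: [-0.3, -0.5, -1.1]
width: 0.0554
grip_force: 15.0
```

Call:
{"fn": "carry_out", "kwargs": {
  "moves": [
    [0, 0, 0.035, 0, 0, 0],
    [0, 0, 0, 0, 0, 0],
    [0, 0, 0, 0, 0, 0],
    [0, 0, 0, 0, 0, 0],
    [0, 0, 0, 0, 0, 0],
    [0, 0, 0, 0, 0, 0],
    [0, 0, -0.5, 0, 0, 0],
    [0, 0, -0.8, 0, 0, 0],
    [0, 0, -0.8, 0, 0, 0],
    [0, 0, -0.8, 0, 0, 0],
    [0, 0, -0.8, 0, 0, 0],
    [0, 0, 0, 0, 0, 0]
  ],
  "fingers": 80
}}

```text
time: 34.55
ee_pos: [0.4254, -0.069, 0.1984]
eef_rot: [0.742, 0.67, 0.002, 0.002]
ft_force: [0.5, 0.2, -0.4]
width: 0.0798
grip_force: 0.0
```

```bash
cat > pots.py <<'E'
from d import *
from bench import viewer
c=viewer.camera("top"); P=cloud(c); z=P[...,2]
cv2.imwrite("pics/t_%d.png"%(read_state()["time"]*100),c["pixels"][:,:,::-1])
m=(P[...,0]>.2)&(P[...,0]<.56)&(abs(P[...,1])<.45)&(z>.05)&(z<.075)
for mm,s_,ce in comps(m,200): print(s_,plane(c,[ce],.06).round(4),np.median(z[mm]).round(4))
E
python3 pots.py; python3 - <<'E'
from d import *
to(([.4605,.127,.18],Rv))
E
```

```text
[  78  251   61   52 2923] [[0.5101 0.3874 0.06  ]] 0.0557
[268 287  29  29 655] [[0.4678 0.0448 0.06  ]] 0.0605
[225 290  30  29 652] [[0.4606 0.1271 0.06  ]] 0.0606
[411 308  19  30 425] [[ 0.4305 -0.2183  0.06  ]] 0.0664
[140 341  29  29 650] [[0.3595 0.2903 0.06  ]] 0.0607
t 34.6 pos [ 0.4246 -0.069   0.197 ] F [-0.2  0.4  0.4] w 0.0798 g 0.0
  shift in cur tool units [4.965 0.394 0.425] turn units [0.028 0.002 0.002]
```

Call:
{"fn": "carry_out", "kwargs": {
  "moves": [
    [0.6, 0.15, 0, 0, 0, 0],
    [0.6, 0.15, 0, 0, 0, 0],
    [0.6, 0.16, 0, 0, 0, 0],
    [0.6, 0.16, 0, 0, 0, 0],
    [0.54, 0.16, 0, 0, 0, 0],
    [0, 0, 0.5, 0, 0, 0],
    [0, 0, 0.7, 0, 0, 0],
    [0, 0, 0.3, 0, 0, 0],
    [0, 0, 0, 0, 0, 0]
  ],
  "fingers": 87
}}

```text
time: 35.72
ee_pos: [0.4671, 0.0448, 0.136]
eef_rot: [0.742, 0.67, -0.0, 0.001]
ft_force: [0.1, -1.2, 0.8]
width: 0.0868
grip_force: 0.0
```

```bash
python3 - <<'E'
from d import *
to(([.4675,.0448,.044],Rv))
E
```

```text
t 35.73 pos [0.4671 0.0448 0.136 ] F [ 0.1 -1.2  0.8] w 0.0868 g 0.0
  shift in cur tool units [0.007 0.007 2.301] turn units [0.008 0.016 0.   ]
```

Call:
{"fn": "carry_out", "kwargs": {
  "moves": [
    [0, 0, 0.6, 0, 0, 0],
    [0, 0, 0.6, 0, 0, 0],
    [0, 0, 0.6, 0, 0, 0],
    [0, 0, 0.4, 0, 0, 0],
    [0, 0, 0.1, 0, 0, 0],
    [0, 0, 0, 0, 0, 0]
  ]
}}

```text
time: 36.48
ee_pos: [0.4679, 0.0446, 0.0449]
eef_rot: [0.742, 0.67, 0.0, 0.001]
ft_force: [0.5, -0.0, 1.0]
width: 0.0868
grip_force: 0.0
```

Call:
{"fn": "carry_out", "kwargs": {
  "moves": [
    [0, 0, 0, 0, 0, 0],
    [0, 0, 0, 0, 0, 0],
    [0, 0, 0, 0, 0, 0],
    [0, 0, 0, 0, 0, 0],
    [0, 0, 0, 0, 0, 0],
    [0, 0, 0, 0, 0, 0],
    [0, 0, 0, 0, 0, 0],
    [0, 0, 0, 0, 0, 0]
  ],
  "fingers": 45,
  "force": 15
}}

```text
time: 37.48
ee_pos: [0.4675, 0.0446, 0.0445]
eef_rot: [0.742, 0.67, 0.0, 0.001]
ft_force: [-1.0, -0.1, 3.5]
width: 0.0557
grip_force: 15.0
```

Call:
{"fn": "carry_out", "kwargs": {
  "moves": [
    [0, 0, -0.3, 0, 0, 0],
    [0, 0, -0.8, 0, 0, 0],
    [0, 0, -0.8, 0, 0, 0],
    [0, 0, -0.8, 0, 0, 0],
    [0, 0, -0.8, 0, 0, 0],
    [0, 0, -0.8, 0, 0, 0],
    [0, 0, -0.8, 0, 0.94, 0],
    [0, 0, 0, 0, 0.94, 0],
    [0, 0, 0, 0, 0, 0]
  ]
}}

```text
time: 38.6
ee_pos: [0.4668, 0.0425, 0.2488]
eef_rot: [0.737, 0.663, 0.098, -0.086]
ft_force: [-0.1, -0.1, -0.8]
width: 0.056
grip_force: 15.0
```

```bash
python3 - <<'E'
from d import *
to((W3(0,.207,.11),Rt),(W3(0,.207,.046),Rt))
E
```

```text
t 38.6 pos [0.4668 0.0425 0.2488] F [-0.1 -0.1 -0.8] w 0.056 g 15.0
  shift in cur tool units [1.525 4.934 1.287] turn units [ 0.023  0.    -0.028]
  shift in cur tool units [-0.   0.   1.6] turn units [0. 0. 0.]
```

Call:
{"fn": "carry_out", "kwargs": {
  "moves": [
    [0.2, 0.6, 0, 0, 0, 0],
    [0.2, 0.6, 0, 0, 0, 0],
    [0.2, 0.7, 0, 0, 0, 0],
    [0.2, 0.7, 0, 0, 0, 0],
    [0.2, 0.7, 0, 0, 0, 0],
    [0.2, 0.7, 0, 0, 0, 0],
    [0.2, 0.6, 0, 0, 0, 0],
    [0.1, 0.33, 0, 0, 0, 0],
    [0, 0, 0.6, 0, 0, 0],
    [0, 0, 0.6, 0, 0, 0],
    [0, 0, 0, 0, 0, 0]
  ]
}}

```text
time: 39.98
ee_pos: [0.6687, 0.097, 0.2151]
eef_rot: [0.735, 0.665, 0.094, -0.088]
ft_force: [-0.1, 0.1, -0.7]
width: 0.0557
grip_force: 15.0
```

```bash
python3 - <<'E'
from d import *
to((W3(0,.206,.046),Rt))
from look import look
c=look("top","l1",(205,130,365,250),5)
q=T(p).inv().apply(cloud(c).reshape(-1,3)-p[:3])
m=(q[:,1]>.18)&(q[:,1]<.235)&(q[:,2]>.009)&(q[:,2]<.018); print(np.histogram(q[m,0],np.arange(-.05,.051,.004))[0])
E
```

```text
t 39.98 pos [0.6687 0.097  0.2151] F [-0.1  0.1 -0.7] w 0.0557 g 15.0
  shift in cur tool units [-0.103  0.068  1.576] turn units [-0.031  0.023  0.012]
[ 0  0  0  0  5  3  0  0  0  0  0  0  0  0  0  0  0  0  0  0 10 10  0  0
  0]
```

View pics/l1.png

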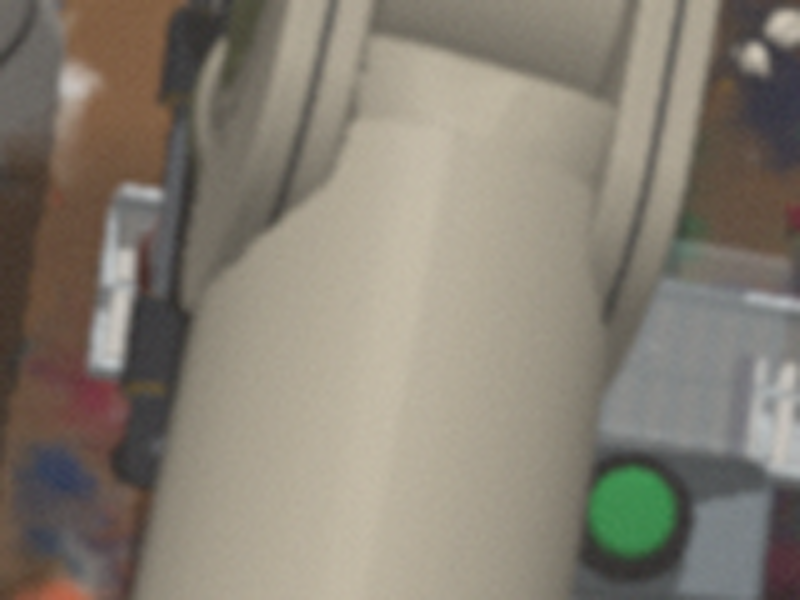

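Call:
{"fn": "carry_out", "kwargs": {
  "moves": [
    [-0.1, 0.07, 0.2, 0, 0, 0],
    [0, 0, 0.4, 0, 0, 0],
    [0, 0, 0.4, 0, 0, 0],
    [0, 0, 0.25, 0, 0, 0],
    [0, 0, 0.15, 0, 0, 0],
    [0, 0, 0, 0, 0, 0]
  ]
}}

```text
time: 40.78
ee_pos: [0.6743, 0.1052, 0.1625]
eef_rot: [0.736, 0.665, 0.097, -0.087]
ft_force: [-0.5, 0.3, -1.1]
width: 0.0559
grip_force: 15.0
```

```bash
python3 - <<'E'
from d import *
to((W3(0,.206,.046),Rt))
E
```

```text
t 40.77 pos [0.6743 0.1052 0.1625] F [-0.5  0.3 -1.1] w 0.0559 g 15.0
  shift in cur tool units [ 0.023 -0.056  0.247] turn units [0.011 0.006 0.006]
```

Call:
{"fn": "carry_out", "kwargs": {
  "moves": [
    [0, -0.05, 0, 0, 0, 0],
    [0, 0, 0.1, 0, 0, 0],
    [0, 0, 0.1, 0, 0, 0],
    [0, 0, 0.04, 0, 0, 0],
    [0, 0, 0.02, 0, 0, 0],
    [0, 0, 0, 0, 0, 0]
  ]
}}

```text
time: 41.52
ee_pos: [0.6728, 0.1079, 0.1528]
eef_rot: [0.736, 0.665, 0.097, -0.086]
ft_force: [0.5, -0.1, -1.6]
width: 0.0558
grip_force: 15.0
```

```bash
python3 - <<'E'
from d import *
to((W3(0,.206,.045),Rt))
from look import look
look("side","l2",(290,150,450,270),5)
E
```

```text
t 41.52 pos [0.6728 0.1079 0.1528] F [ 0.5 -0.1 -1.6] w 0.0558 g 15.0
  shift in cur tool units [ 0.025 -0.011  0.021] turn units [0.015 0.005 0.005]
```

View pics/l2.png

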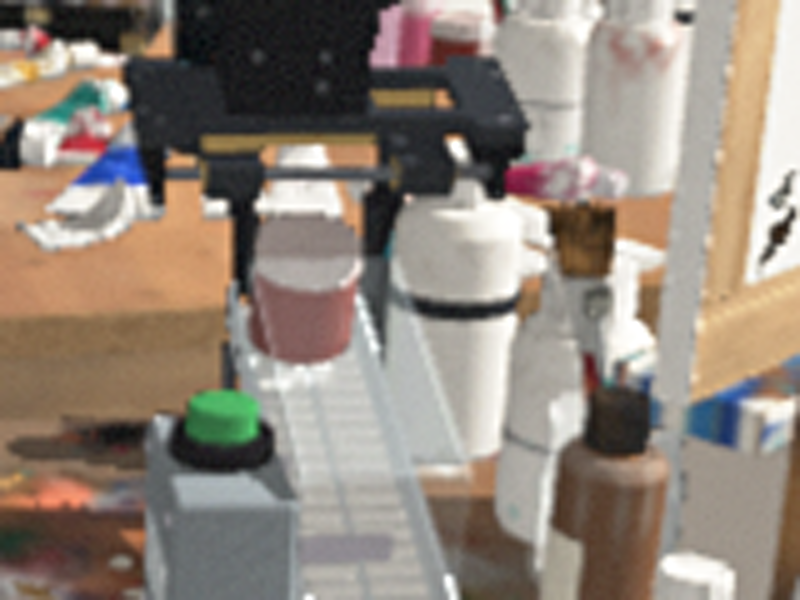

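Call:
{"fn": "carry_out", "kwargs": {
  "moves": [
    [0, 0, 0.03, 0, 0, 0],
    [0, 0, 0, 0, 0, 0],
    [0, 0, 0, 0, 0, 0]
  ]
}}

```text
time: 41.95
ee_pos: [0.6733, 0.1079, 0.1524]
eef_rot: [0.736, 0.665, 0.098, -0.086]
ft_force: [0.2, -1.2, 5.3]
width: 0.0557
grip_force: 15.0
```

Call:
{"fn": "carry_out", "kwargs": {
  "moves": [
    [0, 0, 0, 0, 0, 0],
    [0, 0, 0, 0, 0, 0],
    [0, 0, 0, 0, 0, 0],
    [0, 0, 0, 0, 0, 0],
    [0, 0, 0, 0, 0, 0],
    [0, 0, 0, 0, 0, 0],
    [0, 0, -0.5, 0, 0, 0],
    [0, 0, -0.8, 0, 0, 0],
    [0, 0, -0.8, 0, 0, 0],
    [0, -0.2, -0.8, 0, 0, 0],
    [0, -0.6, 0, 0, -0.94, 0],
    [0, -0.6, 0, 0, -0.94, 0],
    [0, 0, 0, 0, 0, 0]
  ],
  "fingers": 87
}}

```text
time: 43.58
ee_pos: [0.613, 0.0878, 0.2649]
eef_rot: [0.74, 0.672, 0.001, 0.001]
ft_force: [0.1, 0.2, 0.3]
width: 0.0868
grip_force: 0.0
```

```bash
cat > q.py <<'E'
from d import *
from bench import viewer
c=viewer.camera("side"); q=T(p).inv().apply(cloud(c).reshape(-1,3)-p[:3]).reshape(480,640,3)
cv2.imwrite("pics/s_%d.png"%(read_state()["time"]*100),c["pixels"][:,:,::-1])
hsv=cv2.cvtColor(c["pixels"],cv2.COLOR_RGB2HSV); m=(abs(q[...,0])<.034)&(q[...,1]>-.08)&(q[...,1]<.24)&(q[...,2]>.01)&(q[...,2]<.08)&(cv2.inRange(hsv,(0,70,30),(8,255,200))+cv2.inRange(hsv,(172,70,30),(180,255,200))>0)
for mm,s_,ce in comps(m,20): print("red",s_,q[mm].min(0).round(3),q[mm].max(0).round(3))
E
python3 q.py; python3 pots.py; python3 - <<'E'
from d import *
to(([.4606,.1271,.16],Rv))
E
```

```text
red [351 248  24  17 168] [-0.027 -0.004  0.01 ] [0.024 0.023 0.044]
[  78  251   61   52 2923] [[0.5102 0.3875 0.06  ]] 0.0558
[362 308  30  30 696] [[ 0.429  -0.1362  0.06  ]] 0.066
[400 308  30  30 680] [[ 0.4299 -0.2093  0.06  ]] 0.066
[326 310  30  29 672] [[ 0.4256 -0.0671  0.06  ]] 0.0662
[140 341  29  29 645] [[0.3595 0.2904 0.06  ]] 0.0604
t 43.67 pos [0.614  0.0842 0.2647] F [ 0.4 -0.9 -0.8] w 0.0873 g 0.0
  shift in cur tool units [ 0.678 -3.932  2.604] turn units [ 0.024 -0.001  0.003]
```

Call:
{"fn": "carry_out", "kwargs": {
  "moves": [
    [0.1, -0.6, 0, 0, 0, 0],
    [0.1, -0.6, 0, 0, 0, 0],
    [0.1, -0.6, 0, 0, 0, 0],
    [0.1, -0.6, 0, 0, 0, 0],
    [0.1, -0.6, 0.3, 0, 0, 0],
    [0.1, -0.6, 0.6, 0, 0, 0],
    [0.08, -0.33, 0.7, 0, 0, 0],
    [0, 0, 0.7, 0, 0, 0],
    [0, 0, 0.5, 0, 0, 0],
    [0, 0, 0, 0, 0, 0]
  ]
}}

```text
time: 44.92
ee_pos: [0.4603, 0.1252, 0.1506]
eef_rot: [0.743, 0.669, -0.001, 0.001]
ft_force: [0.1, 0.0, -0.6]
width: 0.087
grip_force: 0.0
```

```bash
python3 - <<'E'
from d import *
from bench import viewer
to(([.4603,.1271,.0445],Rv))
c=viewer.camera("side"); P=cloud(c)
m=(P[...,0]>.4)&(P[...,0]<.52)&(P[...,1]>.07)&(P[...,1]<.18)&(P[...,2]>.052)&(P[...,2]<.064)
for mm,s_,ce in comps(m,20): print(s_,plane(c,[ce],.06).round(4),P[mm].min(0),P[mm].max(0))
E
```

```text
t 44.92 pos [0.4603 0.1252 0.1506] F [ 0.1  0.  -0.6] w 0.087 g 0.0
  shift in cur tool units [ 0.054 -0.006  2.653] turn units [ 0.004  0.016 -0.026]
[257 234  22  11 181] [[0.4583 0.1156 0.06  ]] [0.43209033 0.09832542 0.05200042] [0.48681279 0.15615958 0.05990054]
```

Pot is where expected. Grasp and carry it.

Call:
{"fn": "carry_out", "kwargs": {
  "moves": [
    [0.05, 0, 0.6, 0, 0, 0],
    [0, 0, 0.6, 0, 0, 0],
    [0, 0, 0.6, 0, 0, 0],
    [0, 0, 0.5, 0, 0, 0],
    [0, 0, 0.3, 0, 0, 0],
    [0, 0, 0.05, 0, 0, 0],
    [0, 0, 0, 0, 0, 0]
  ]
}}

```text
time: 45.85
ee_pos: [0.4613, 0.1289, 0.0459]
eef_rot: [0.742, 0.67, 0.001, 0.001]
ft_force: [-0.2, -0.4, 0.1]
width: 0.0874
grip_force: 0.0
```

Call:
{"fn": "carry_out", "kwargs": {
  "moves": [
    [0, 0, 0, 0, 0, 0],
    [0, 0, 0, 0, 0, 0],
    [0, 0, 0, 0, 0, 0],
    [0, 0, 0, 0, 0, 0],
    [0, 0, 0, 0, 0, 0],
    [0, 0, 0, 0, 0, 0],
    [0, 0, 0, 0, 0, 0],
    [0, 0, 0, 0, 0, 0]
  ],
  "fingers": 45,
  "force": 15
}}

```text
time: 46.85
ee_pos: [0.4608, 0.1289, 0.0452]
eef_rot: [0.742, 0.67, 0.0, 0.001]
ft_force: [-1.0, -0.3, 3.1]
width: 0.0558
grip_force: 15.0
```

Call:
{"fn": "carry_out", "kwargs": {
  "moves": [
    [0, 0, -0.3, 0, 0, 0],
    [0, 0, -0.8, 0, 0, 0],
    [0, 0, -0.8, 0, 0, 0],
    [0, 0, -0.8, 0, 0, 0],
    [0, 0, -0.8, 0, 0, 0],
    [0, 0, -0.8, 0, 0, 0],
    [0, 0, -0.8, 0, 0.94, 0],
    [0, 0, 0, 0, 0.94, 0],
    [0, 0, 0, 0, 0, 0]
  ]
}}

```text
time: 47.98
ee_pos: [0.4604, 0.1269, 0.2496]
eef_rot: [0.737, 0.663, 0.098, -0.087]
ft_force: [-1.0, -0.1, -0.6]
width: 0.0558
grip_force: 15.0
```

```bash
python3 - <<'E'
from d import *
to((W3(0,.206,.11),Rt),(W3(0,.206,.045),Rt))
E
```

```text
t 47.98 pos [0.4604 0.1269 0.2496] F [-1.  -0.1 -0.6] w 0.0558 g 15.0
  shift in cur tool units [-0.517  5.317  0.767] turn units [ 0.02  -0.01  -0.026]
  shift in cur tool units [-0.     0.     1.625] turn units [0. 0. 0.]
```

Call:
{"fn": "carry_out", "kwargs": {
  "moves": [
    [-0.1, 0.7, 0, 0, 0, 0],
    [-0.1, 0.7, 0, 0, 0, 0],
    [-0.1, 0.7, 0, 0, 0, 0],
    [-0.1, 0.7, 0, 0, 0, 0],
    [-0.1, 0.7, 0, 0, 0, 0],
    [0, 0.7, 0, 0, 0, 0],
    [0, 0.7, 0, 0, 0, 0],
    [0, 0.4, 0, 0, 0, 0],
    [0, 0, 0.4, 0, 0, 0],
    [0, 0, 0.4, 0, 0, 0],
    [0, 0, 0, 0, 0, 0]
  ]
}}

```text
time: 49.35
ee_pos: [0.6686, 0.0982, 0.2113]
eef_rot: [0.735, 0.665, 0.096, -0.088]
ft_force: [0.1, 0.4, -0.3]
width: 0.056
grip_force: 15.0
```

```bash
python3 - <<'E'
from d import *
to((W3(0,.206,.0455),Rt))
E
```

```text
t 49.35 pos [0.6686 0.0982 0.2113] F [ 0.1  0.4 -0.3] w 0.056 g 15.0
  shift in cur tool units [-0.109  0.069  1.489] turn units [-0.015  0.008  0.009]
```

Call:
{"fn": "carry_out", "kwargs": {
  "moves": [
    [-0.08, 0.02, 0.2, 0, 0, 0],
    [0, 0, 0.4, 0, 0, 0],
    [0, 0, 0.35, 0, 0, 0],
    [0, 0, 0.15, 0, 0, 0],
    [0, 0, 0, 0, 0, 0],
    [0, 0, 0, 0, 0, 0]
  ]
}}

```text
time: 50.1
ee_pos: [0.6722, 0.1045, 0.1707]
eef_rot: [0.736, 0.665, 0.098, -0.086]
ft_force: [-0.4, -0.1, -0.8]
width: 0.0556
grip_force: 15.0
```

```bash
python3 - <<'E'
from d import *
to((W3(0,.206,.0455),Rt))
E
```

```text
t 50.1 pos [0.6722 0.1045 0.1707] F [-0.4 -0.1 -0.8] w 0.0556 g 15.0
  shift in cur tool units [-0.008 -0.008  0.464] turn units [0.02  0.004 0.005]
```

Aligned; lower, release, back off.

Call:
{"fn": "carry_out", "kwargs": {
  "moves": [
    [0, 0, 0.15, 0, 0, 0],
    [0, 0, 0.15, 0, 0, 0],
    [0, 0, 0.1, 0, 0, 0],
    [0, 0, 0.05, 0, 0, 0],
    [0, 0, 0.02, 0, 0, 0],
    [0, 0, 0, 0, 0, 0],
    [0, 0, 0, 0, 0, 0]
  ]
}}

```text
time: 50.98
ee_pos: [0.6732, 0.109, 0.1534]
eef_rot: [0.736, 0.664, 0.098, -0.086]
ft_force: [-1.0, -2.4, 7.8]
width: 0.0556
grip_force: 15.0
```

```bash
python3 - <<'E'
from d import *
to((W3(0,.206,.0455),Rt))
E
```

```text
t 50.98 pos [0.6732 0.109  0.1534] F [-1.  -2.4  7.8] w 0.0556 g 15.0
  shift in cur tool units [-0.006 -0.02   0.018] turn units [0.03  0.002 0.005]
```

Call:
{"fn": "carry_out", "kwargs": {
  "moves": [
    [0, 0, -0.01, 0, 0, 0],
    [0, 0, 0, 0, 0, 0],
    [0, 0, 0, 0, 0, 0],
    [0, 0, 0, 0, 0, 0],
    [0, 0, 0, 0, 0, 0],
    [0, 0, 0, 0, 0, 0],
    [0, 0, -0.5, 0, 0, 0],
    [0, 0, -0.8, 0, 0, 0],
    [0, 0, -0.8, 0, 0, 0],
    [0, -0.2, -0.8, 0, 0, 0],
    [0, -0.6, 0, 0, -0.94, 0],
    [0, -0.6, 0, 0, -0.94, 0],
    [0, -0.6, 0, 0, 0, 0],
    [0, -0.6, 0, 0, 0, 0],
    [0, 0, 0, 0, 0, 0]
  ],
  "fingers": 87
}}

```text
time: 52.85
ee_pos: [0.565, 0.0903, 0.2655]
eef_rot: [0.742, 0.67, 0.001, 0.001]
ft_force: [0.0, 0.8, 0.3]
width: 0.0869
grip_force: 0.0
```

```bash
python3 q.py; python3 pots.py; python3 - <<'E'
from d import *
to(([.3595,.2904,.16],Rv))
E
```

```text
red [351 247  24  18 168] [-0.028 -0.004  0.01 ] [0.024 0.025 0.043]
[  78  251   61   52 2918] [[0.5102 0.3874 0.06  ]] 0.0558
[362 308  30  30 697] [[ 0.4289 -0.1362  0.06  ]] 0.0664
[400 308  30  30 683] [[ 0.4299 -0.2092  0.06  ]] 0.0659
[326 310  30  29 673] [[ 0.4256 -0.0672  0.06  ]] 0.0664
[140 341  20  29 440] [[0.3597 0.2982 0.06  ]] 0.0606
t 52.95 pos [0.5662 0.0902 0.2653] F [0.7 0.4 0.2] w 0.0869 g 0.0
  shift in cur tool units [ 4.453 -5.657  2.614] turn units [ 0.023 -0.001  0.001]
```

Call:
{"fn": "carry_out", "kwargs": {
  "moves": [
    [0.5, -0.63, 0, 0, 0, 0],
    [0.5, -0.63, 0, 0, 0, 0],
    [0.5, -0.63, 0, 0, 0, 0],
    [0.5, -0.63, 0, 0, 0, 0],
    [0.5, -0.63, 0, 0, 0, 0],
    [0.5, -0.63, 0, 0, 0, 0],
    [0.5, -0.63, 0.3, 0, 0, 0],
    [0.5, -0.63, 0.6, 0, 0, 0],
    [0.45, -0.62, 0.7, 0, 0, 0],
    [0, 0, 0.7, 0, 0, 0],
    [0, 0, 0.5, 0, 0, 0],
    [0, 0, 0, 0, 0, 0]
  ]
}}

```text
time: 54.45
ee_pos: [0.3594, 0.2892, 0.1512]
eef_rot: [0.743, 0.669, -0.0, 0.002]
ft_force: [-0.9, 0.7, 0.6]
width: 0.0871
grip_force: 0.0
```

```bash
python3 q.py; python3 - <<'E'
from d import *
from bench import viewer
to(([.3595,.2904,.0445],Rv))
c=viewer.camera("side"); P=cloud(c)
m=(P[...,0]>.3)&(P[...,0]<.42)&(P[...,1]>.23)&(P[...,1]<.34)&(P[...,2]>.052)&(P[...,2]<.066)
for mm,s_,ce in comps(m,20): print(s_,plane(c,[ce],.06).round(4),P[mm].min(0),P[mm].max(0))
c=viewer.camera("top"); b=cv2.imread  # lids in dispenser from above
cv2.imwrite("pics/t3.png",cv2.resize(c["pixels"][140:270,205:415,::-1],None,fx=3.8,fy=3.8))
E
```

```text
red [351 247  24  18 166] [-0.028 -0.004  0.01 ] [0.025 0.024 0.044]
t 54.5 pos [0.3597 0.2896 0.1521] F [ 1.4 -0.5  1.1] w 0.0872 g 0.0
  shift in cur tool units [ 0.025 -0.016  2.689] turn units [ 0.023  0.018 -0.013]
[217 216  20   9 137] [[0.3581 0.2767 0.06  ]] [0.33236882 0.26093018 0.0522237 ] [0.38545078 0.31545032 0.06020035]
```

View pics/t3.png

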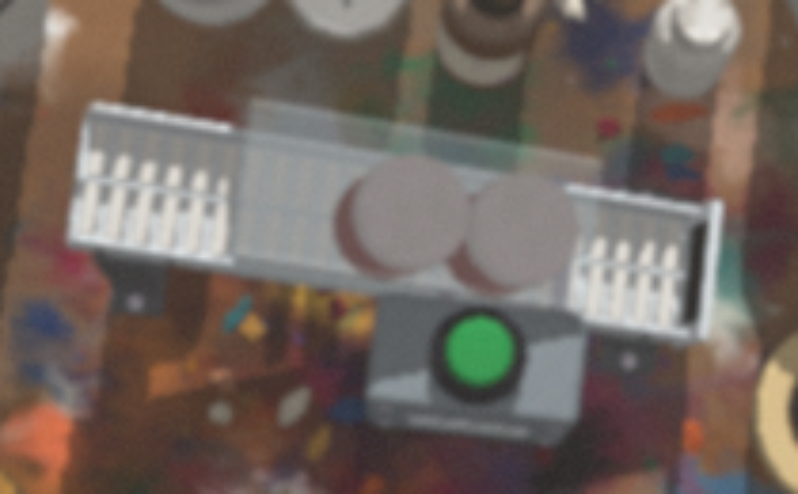

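The picture shows the two fresh pots upright and touching behind the gate (lids at crop (522,232) and (410,215)). Now the last one.

Call:
{"fn": "carry_out", "kwargs": {
  "moves": [
    [0.02, 0, 0.6, 0, 0, 0],
    [0, 0, 0.6, 0, 0, 0],
    [0, 0, 0.6, 0, 0, 0],
    [0, 0, 0.5, 0, 0, 0],
    [0, 0, 0.3, 0, 0, 0],
    [0, 0, 0.08, 0, 0, 0],
    [0, 0, 0, 0, 0, 0]
  ]
}}

```text
time: 55.48
ee_pos: [0.3594, 0.2911, 0.0449]
eef_rot: [0.742, 0.67, 0.001, 0.001]
ft_force: [-0.1, -0.1, 0.1]
width: 0.0869
grip_force: 0.0
```

Call:
{"fn": "carry_out", "kwargs": {
  "moves": [
    [0, 0, 0, 0, 0, 0],
    [0, 0, 0, 0, 0, 0],
    [0, 0, 0, 0, 0, 0],
    [0, 0, 0, 0, 0, 0],
    [0, 0, 0, 0, 0, 0],
    [0, 0, 0, 0, 0, 0],
    [0, 0, 0, 0, 0, 0],
    [0, 0, 0, 0, 0, 0]
  ],
  "fingers": 45,
  "force": 15
}}

```text
time: 56.48
ee_pos: [0.3591, 0.2909, 0.0444]
eef_rot: [0.742, 0.67, 0.0, 0.001]
ft_force: [-1.3, -0.2, 3.9]
width: 0.0558
grip_force: 15.0
```

Call:
{"fn": "carry_out", "kwargs": {
  "moves": [
    [0, 0, -0.3, 0, 0, 0],
    [0, 0, -0.8, 0, 0, 0],
    [0, 0, -0.8, 0, 0, 0],
    [0, 0, -0.8, 0, 0, 0],
    [0, 0, -0.8, 0, 0, 0],
    [0, 0, -0.8, 0, 0, 0],
    [0, 0, -0.8, 0, 0.94, 0],
    [0, 0, 0, 0, 0.94, 0],
    [0, 0, 0, 0, 0, 0]
  ]
}}

```text
time: 57.6
ee_pos: [0.3591, 0.2896, 0.2469]
eef_rot: [0.737, 0.664, 0.095, -0.087]
ft_force: [-0.5, 1.2, -0.5]
width: 0.0556
grip_force: 15.0
```

```bash
python3 - <<'E'
from d import *
to((W3(0,.206,.11),Rt))
E
```

```text
t 57.6 pos [0.3591 0.2896 0.2469] F [-0.5  1.2 -0.5] w 0.0556 g 15.0
  shift in cur tool units [-4.158  8.262 -0.288] turn units [-0.006  0.02  -0.019]
```

Call:
{"fn": "carry_out", "kwargs": {
  "moves": [
    [-0.2, 0.7, -0.3, 0, 0, 0],
    [-0.3, 0.7, -0.3, 0, 0, 0],
    [-0.3, 0.7, 0, 0, 0, 0],
    [-0.4, 0.7, 0, 0, 0, 0],
    [-0.4, 0.7, 0, 0, 0, 0],
    [-0.4, 0.7, 0, 0, 0, 0],
    [-0.4, 0.7, 0, 0, 0, 0],
    [-0.4, 0.7, 0, 0, 0, 0],
    [-0.4, 0.7, 0, 0, 0, 0],
    [-0.4, 0.7, 0, 0, 0, 0],
    [-0.4, 0.7, 0, 0, 0, 0],
    [-0.1, 0.5, 0, 0, 0, 0],
    [0, 0, 0.3, 0, 0, 0],
    [0, 0, 0, 0, 0, 0],
    [0, 0, 0, 0, 0, 0]
  ]
}}

```text
time: 59.48
ee_pos: [0.5441, 0.0845, 0.2677]
eef_rot: [0.739, 0.659, 0.135, -0.047]
ft_force: [-0.7, -0.2, 0.0]
width: 0.0558
grip_force: 15.0
```

```bash
python3 - <<'E'
from d import *
to((W3(0,.206,.0455),Rt))
E
```

```text
t 59.48 pos [0.5441 0.0845 0.2677] F [-0.7 -0.2  0. ] w 0.0558 g 15.0
  shift in cur tool units [0.142 2.771 3.351] turn units [ 0.802 -0.026  0.014]
```

Call:
{"fn": "carry_out", "kwargs": {
  "moves": [
    [0, 0, 0, 0.4, 0, 0],
    [0, 0, 0, 0.4, 0, 0],
    [0, 0, 0, 0, 0, 0]
  ]
}}

```text
time: 59.85
ee_pos: [0.5186, 0.0844, 0.2766]
eef_rot: [0.736, 0.664, 0.107, -0.08]
ft_force: [-1.0, -0.6, -0.5]
width: 0.056
grip_force: 15.0
```

```bash
python3 - <<'E'
from d import *
to((W3(0,.206,.11),Rt))
print(read_state()["joint_positions"].round(2))
E
```

```text
t 59.85 pos [0.5186 0.0844 0.2766] F [-1.  -0.6 -0.5] w 0.056 g 15.0
  shift in cur tool units [0.155 3.72  1.735] turn units [ 0.18  -0.03   0.012]
[-1.74 -0.5   1.34  1.78  0.27  1.33 -0.55]
```

Call:
{"fn": "carry_out", "kwargs": {
  "moves": [
    [0.05, 0.4, 0.1, 0.1, 0, 0],
    [0.05, 0.4, 0.1, 0.1, 0, 0],
    [0.05, 0.4, 0.1, 0, 0, 0],
    [0, 0.4, 0.1, 0, 0, 0],
    [0, 0.4, 0.1, 0, 0, 0],
    [0, 0, 0, 0, 0, 0]
  ]
}}

```text
time: 60.6
ee_pos: [0.5318, 0.0862, 0.2823]
eef_rot: [0.738, 0.661, 0.118, -0.067]
ft_force: [0.4, -0.3, -1.1]
width: 0.0561
grip_force: 15.0
```

```bash
python3 - <<'E'
from d import *
to((W3(0,.206,.11),Rt))
print(read_state()["joint_positions"].round(2))
E
```

```text
t 60.6 pos [0.5318 0.0862 0.2823] F [ 0.4 -0.3 -1.1] w 0.0561 g 15.0
  shift in cur tool units [0.042 3.329 1.958] turn units [ 0.425 -0.036  0.007]
[-1.75 -0.5   1.34  1.77  0.29  1.31 -0.56]
```

Call:
{"fn": "carry_out", "kwargs": {
  "moves": [
    [-0.7, 0, -0.15, 0, 0, 0],
    [-0.7, 0, -0.15, 0, 0, 0],
    [-0.7, 0, -0.15, 0, 0, 0],
    [-0.7, 0, -0.15, 0, 0, 0],
    [-0.7, 0, -0.15, 0, 0, 0],
    [-0.7, 0, -0.15, 0, 0, 0],
    [0, 0, 0, 0, 0, 0]
  ]
}}

```text
time: 61.48
ee_pos: [0.5035, -0.0832, 0.2757]
eef_rot: [0.739, 0.66, 0.12, -0.063]
ft_force: [0.3, 0.8, 0.3]
width: 0.0557
grip_force: 15.0
```

```bash
python3 - <<'E'
from d import *
to((W3(0,.206,.11),Rt))
print(read_state()["joint_positions"].round(2))
E
```

```text
t 61.48 pos [ 0.5035 -0.0832  0.2757] F [0.3 0.8 0.3] w 0.0557 g 15.0
  shift in cur tool units [4.234 3.511 2.965] turn units [ 0.488 -0.02  -0.012]
[-1.4  -0.5   1.34  1.79  0.24  1.36 -0.22]
```

Call:
{"fn": "carry_out", "kwargs": {
  "moves": [
    [0.7, 0, 0.15, 0.1, 0, 0],
    [0.7, 0, 0.15, 0.1, 0, 0],
    [0.7, 0, 0.15, 0.1, 0, 0],
    [0.7, 0, 0.15, 0.1, 0, 0],
    [0, 0, 0, 0, 0, 0]
  ]
}}

```text
time: 62.1
ee_pos: [0.5132, 0.0358, 0.2827]
eef_rot: [0.734, 0.666, 0.102, -0.083]
ft_force: [-0.4, -1.3, -0.3]
width: 0.0561
grip_force: 15.0
```

```bash
python3 - <<'E'
from d import *
to((W3(0,.206,.11),Rt))
print(read_state()["joint_positions"].round(3))
E
```

```text
t 62.1 pos [0.5132 0.0358 0.2827] F [-0.4 -1.3 -0.3] w 0.0561 g 15.0
  shift in cur tool units [1.28  3.755 2.153] turn units [ 0.09  -0.016  0.043]
[-1.649 -0.498  1.337  1.771  0.252  1.374 -0.445]
```

```bash
cat > kin.py <<'E'
from h import *; import itertools
from scipy.optimize import least_squares
Q=np.array([[-1.3076,.3328,-.0647,1.4609,.0216,1.3499,-.0885],[-1.74,-.5,1.34,1.78,.27,1.33,-.55],[-1.75,-.5,1.34,1.77,.29,1.31,-.56],[-1.4,-.5,1.34,1.79,.24,1.36,-.22],[-1.649,-.498,1.337,1.771,.252,1.374,-.445]])
X=np.array([[.1761,.5993,.2358],[.5186,.0844,.2766],[.5318,.0862,.2823],[.5035,-.0832,.2757],[.5132,.0358,.2827]])
O=R.from_quat([[.1424,.9898,-.0006,0],[.736,.664,.107,-.08],[.738,.661,.118,-.067],[.739,.66,.12,-.063],[.734,.666,.102,-.083]])
def fk(q,s,l):
    h,L1,L2,L3,e1,e2,w=l
    r=R.identity(); P=np.array([0,0,h]); ax='zyzyzyz'
    off=[None,None,None,[e1,0,L1],[-e2,0,0],[0,0,L2],[w,0,L3]]
    for i in range(7):
        if off[i] is not None: P=P+r.apply(off[i])
        r=r*R.from_euler(ax[i],s[i]*q[i])
    return P,r*R.from_euler('z',s[7]*np.pi/2)
def fit():
    best=None
    for sg in itertools.product([1,-1],repeat=5):
        s=[-1,1,sg[0],sg[1],sg[2],sg[3],sg[4],-1]
        for s7 in(1,-1):
            s[7]=s7
            e=np.degrees(max((fk(q,s,np.zeros(7))[1].inv()*o_).magnitude() for q,o_ in zip(Q,O)))
            if best is None or e<best[0]: best=(e,list(s))
    s=best[1]
    g=least_squares(lambda l:np.r_[np.concatenate([fk(q,s,l)[0]-x for q,x in zip(Q,X)]),.01*(l-[.3,.4,.4,.2,0,0,0])],[.3,.4,.4,.2,0,0,0])
    return best[0],s,g.x,np.abs(g.fun[:15]).max()
if __name__=="__main__": print(fit())
E
python3 kin.py
```

```text
(np.float64(0.6512778382459032), [-1, 1, -1, 1, -1, 1, -1, 1], array([ 0.25242287,  0.37758553,  0.52976163,  0.42664732, -0.00482052,
        0.17337915,  0.05050784]), np.float64(0.042479111207321285))
```

```bash
cat > sim.py <<'E'
from kin import *
S=[-1,1,-1,1,-1,1,-1,1]; ax='zyzyzyz'
LO=np.array([-2.6,-.5,-1.47,.16,-1.27,.06,-2.6]); HI=np.array([2.6,2.12,1.34,2.42,4.41,2.06,2.6])
def rots(q):
    r=R.identity(); out=[r]
    for i in range(7): r=r*R.from_euler(ax[i],S[i]*q[i]); out.append(r)
    return out
L0=np.array([[0,0,.25],[0,0,0],[0,0,.4],[0,0,0],[0,0,.4],[0,0,0],[0,0,.3]]).ravel()
A=[];b=[]
for q,x in zip(Q,X):
    rr=rots(q); A.append(np.hstack([rr[i].as_matrix() for i in (0,2,3,4,5,6,7)])); b.append(x)
A=np.vstack(A+[.02*np.eye(21)]); b=np.r_[np.concatenate(b),.02*L0]; L=np.linalg.lstsq(A,b,rcond=None)[0].reshape(7,3)
def FK(q):
    rr=rots(q); return sum(rr[i].apply(L[k]) for k,i in enumerate((0,2,3,4,5,6,7))), rr[7]*R.from_euler('z',S[7]*90,degrees=True)
def J(q):
    p0,r0=FK(q); j=np.zeros((6,7))
    for i in range(7):
        d=q.copy(); d[i]+=1e-5; p,r=FK(d); j[:3,i]=(p-p0)/1e-5; j[3:,i]=(r*r0.inv()).as_rotvec()/1e-5
    return j
def track(q,P,Rq,n=6):
    for _ in range(n):
        p,r=FK(q); e=np.r_[P-p,(Rq*r.inv()).as_rotvec()]; j=J(q); dq=j.T@np.linalg.solve(j@j.T+1e-4*np.eye(6),e)
        m=np.abs(dq).max(); dq*=min(1,.2/m) if m>0 else 1; q=np.clip(q+dq,LO,HI)
    return q,np.linalg.norm(P-FK(q)[0])
if __name__=="__main__":
    print(L.round(3),[np.abs(FK(q)[0]-x).max().round(4) for q,x in zip(Q,X)])
    # S0 -> first arc check, then long loops
    from d import Rv,Rt,W3
    q0=Q[-1]; P0,_=FK(q0); load=W3(0,.206,.13)
    def run(q,way):
        for P,o_ in way:
            p,r=FK(q); N=max(2,int(np.linalg.norm(P-p)/.03)); d=(r.inv()*o_).as_rotvec()
            for k in range(1,N+1): q,e=track(q,p+(P-p)*k/N,r*R.from_rotvec(d*k/N),2)
        return q,e
    res=[]
    for az in np.radians([-80,-50,-20,10,40,70]):
      for rad in(.35,.45,.6):
        for z in(.2,.35,.5):
          for tn,o1 in(("v",Rv),("yaw+60",R.from_euler('z',60,degrees=True)*Rv),("yaw-60",R.from_euler('z',-60,degrees=True)*Rv)):
            w=[rad*np.cos(az),rad*np.sin(az),z]
            q,e=run(q0.copy(),[(np.array(w),o1),(np.array([.5,.05,.3]),Rv),(load,Rt)]); res.append((e,np.degrees(az).round(),rad,z,tn,q.round(2)))
    for r_ in sorted(res,key=lambda r_:r_[0]+.02*abs(r_[5][2]))[:8]: print(r_)
E
python3 sim.py
```

```text
[[-0.005  0.01   0.257]
 [-0.007 -0.024  0.012]
 [ 0.025 -0.015  0.412]
 [ 0.    -0.015  0.038]
 [-0.029  0.006  0.438]
 [ 0.02   0.006  0.018]
 [-0.009 -0.011  0.318]] [np.float64(0.0), np.float64(0.0011), np.float64(0.0005), np.float64(0.0005), np.float64(0.0013)]
(np.float64(3.056975518866403e-06), np.float64(-80.0), 0.35, 0.5, 'v', array([-0.11,  0.46,  0.04,  1.32, -0.28,  1.33, -0.11]))
(np.float64(3.027953378522797e-06), np.float64(-80.0), 0.35, 0.2, 'v', array([-0.04,  0.46, -0.05,  1.31, -0.24,  1.33, -0.13]))
(np.float64(3.023496360913079e-06), np.float64(-80.0), 0.35, 0.35, 'v', array([-0.03,  0.46, -0.06,  1.31, -0.24,  1.33, -0.14]))
(np.float64(3.0220070868294694e-06), np.float64(-80.0), 0.35, 0.5, 'yaw+60', array([-0.03,  0.46, -0.07,  1.31, -0.23,  1.33, -0.14]))
(np.float64(3.0714430505484712e-06), np.float64(-80.0), 0.35, 0.35, 'yaw-60', array([-0.13,  0.46,  0.08,  1.32, -0.3 ,  1.33, -0.1 ]))
(np.float64(3.0814442587460015e-06), np.float64(-80.0), 0.45, 0.35, 'yaw+60', array([-0.15,  0.46,  0.1 ,  1.32, -0.31,  1.33, -0.09]))
(np.float64(3.0845634602869973e-06), np.float64(-80.0), 0.35, 0.2, 'yaw-60', array([-0.15,  0.46,  0.1 ,  1.32, -0.31,  1.33, -0.09]))
(np.float64(3.0102453816453893e-06), np.float64(-80.0), 0.35, 0.2, 'yaw+60', array([ 0.03,  0.46, -0.15,  1.31, -0.2 ,  1.33, -0.16]))
```

```bash
cat > sim2.py <<'E'
from sim import *
from d import Rv,Rt,W3,to
from bench import read_state
q0=read_state()["joint_positions"]; load=W3(0,.206,.13)
def run(q,way,v=False):
    for P,o_ in way:
        P=np.array(P); p,r=FK(q); N=max(2,int(np.linalg.norm(P-p)/.02)); d=(r.inv()*o_).as_rotvec()
        for k in range(1,N+1): q,e=track(q,p+(P-p)*k/N,r*R.from_rotvec(d*k/N),1)
        if v: print("   ",P.round(3),q.round(2),round(e,4))
    return q,e
if __name__=="__main__":
    print("direct",run(q0.copy(),[(load,Rt)]))
    for w in([.42,-.1,.35],[.3,-.25,.35],[.25,-.35,.35],[.35,-.05,.45],[.38,.0,.2],[.4,.2,.3],[.3,.3,.3]):
        print(w); run(q0.copy(),[(w,Rv),([.5,.05,.3],Rv),(load,Rt)],True)
    to(([.3,-.25,.35],Rt))
E
python3 sim2.py
```

```text
direct (array([-2.16872047, -0.5       ,  1.34      ,  1.57902153,  0.37478866,
        1.34556749, -0.47677729]), np.float64(0.27053311332233276))
[0.42, -0.1, 0.35]
    [ 0.42 -0.1   0.35] [-1.25 -0.5   0.99  1.77  0.44  1.67 -0.39] 0.0025
    [0.5  0.05 0.3 ] [-1.66 -0.18  1.34  1.73  0.18  1.45 -0.42] 0.0159
    [0.67  0.087 0.234] [-0.74  0.66  1.03  1.39 -0.83  1.47  0.22] 0.0062
[0.3, -0.25, 0.35]
    [ 0.3  -0.25  0.35] [-0.69 -0.5   0.84  1.86  0.44  1.69  0.02] 0.0114
    [0.5  0.05 0.3 ] [-0.96  0.02  0.79  1.71 -0.01  1.42 -0.27] 0.0004
    [0.67  0.087 0.234] [-0.6   0.54  0.76  1.37 -0.64  1.4   0.1 ] 0.0008
[0.25, -0.35, 0.35]
    [ 0.25 -0.35  0.35] [-0.55 -0.5   0.99  1.78  0.46  1.68  0.31] 0.0051
    [0.5  0.05 0.3 ] [-0.84  0.02  0.67  1.7  -0.01  1.42 -0.28] 0.0005
    [0.67  0.087 0.234] [-0.54  0.52  0.66  1.36 -0.58  1.38  0.07] 0.0007
[0.35, -0.05, 0.45]
    [ 0.35 -0.05  0.45] [-1.15 -0.5   0.69  1.69  0.36  1.88 -0.53] 0.0118
    [0.5  0.05 0.3 ] [-1.39 -0.03  1.2   1.73  0.03  1.42 -0.3 ] 0.002
    [0.67  0.087 0.234] [-0.72  0.63  0.98  1.38 -0.78  1.45  
[... 161 characters left out ...]
.39] 0.0096
    [0.67  0.087 0.234] [-0.74  0.65  1.02  1.38 -0.81  1.46  0.2 ] 0.001
[0.4, 0.2, 0.3]
    [0.4 0.2 0.3] [-1.63 -0.26  0.92  1.84  0.2   1.46 -0.85] 0.0006
    [0.5  0.05 0.3 ] [-1.68 -0.19  1.34  1.73  0.19  1.45 -0.42] 0.0229
    [0.67  0.087 0.234] [-0.88  0.58  1.09  1.49 -0.76  1.43  0.24] 0.0405
[0.3, 0.3, 0.3]
    [0.3 0.3 0.3] [-1.64 -0.23  0.64  1.88  0.14  1.45 -1.13] 0.0006
    [0.5  0.05 0.3 ] [-1.59 -0.11  1.34  1.73  0.11  1.43 -0.36] 0.0043
    [0.67  0.087 0.234] [-0.74  0.64  1.01  1.38 -0.8   1.46  0.2 ] 0.001
t 62.1 pos [0.5132 0.0358 0.2827] F [-0.4 -1.3 -0.3] w 0.0561 g 15.0
  shift in cur tool units [-6.919 -4.571 -3.678] turn units [ 0.09  -0.016  0.043]
```

Call:
{"fn": "carry_out", "kwargs": {
  "moves": [
    [0, 0, 0, 0, -0.94, 0],
    [0, 0, 0, 0, -0.94, 0],
    [-0.64, -0.38, -0.14, 0, 0, 0],
    [-0.64, -0.38, -0.14, 0, 0, 0],
    [-0.64, -0.38, -0.14, 0, 0, 0],
    [-0.64, -0.38, -0.14, 0, 0, 0],
    [-0.64, -0.38, -0.14, 0, 0, 0],
    [-0.64, -0.38, -0.14, 0, 0, 0],
    [-0.64, -0.38, -0.14, 0, 0, 0],
    [-0.64, -0.38, -0.14, 0, 0, 0],
    [-0.64, -0.38, -0.14, 0, 0, 0],
    [-0.64, -0.38, -0.14, 0, 0, 0],
    [-0.64, -0.38, -0.14, 0, 0, 0],
    [-0.64, -0.38, -0.14, 0, 0, 0],
    [0, 0, 0, 0, 0, 0]
  ]
}}

```text
time: 63.98
ee_pos: [0.2954, -0.2561, 0.3471]
eef_rot: [0.745, 0.667, 0.007, 0.005]
ft_force: [0.5, -0.3, -1.0]
width: 0.0561
grip_force: 15.0
```

```bash
cat > sim3.py <<'E'
from sim2 import *
s=read_state(); print(q0.round(2),"model err",(FK(q0)[0]-s["ee_pos"]).round(3))
to(([.5,.05,.3],Rv))
run(q0.copy(),[([.5,.05,.3],Rv),(load,Rt)],True)
E
python3 sim3.py
```

```text
[-0.47 -0.49  0.75  1.86  0.32  1.63  0.14] model err [-0.001  0.006  0.008]
t 63.98 pos [ 0.2954 -0.2561  0.3471] F [ 0.5 -0.3 -1. ] w 0.0561 g 15.0
  shift in cur tool units [8.16 4.23 1.27] turn units [ 0.119 -0.018 -0.052]
    [0.5  0.05 0.3 ] [-0.72  0.03  0.54  1.7  -0.02  1.42 -0.28] 0.0005
    [0.67  0.087 0.234] [-0.47  0.49  0.56  1.36 -0.53  1.37  0.04] 0.0006
```

Unwinding as the model predicts. Go back.

Call:
{"fn": "carry_out", "kwargs": {
  "moves": [
    [0.6, 0.3, 0.1, 0.1, 0, 0],
    [0.6, 0.3, 0.1, 0, 0, 0],
    [0.6, 0.3, 0.1, 0, 0, 0],
    [0.6, 0.3, 0.1, 0, 0, 0],
    [0.6, 0.3, 0.1, 0, 0, 0],
    [0.6, 0.3, 0.1, 0, 0, 0],
    [0.6, 0.3, 0.1, 0, 0, 0],
    [0.6, 0.3, 0.1, 0, 0, 0],
    [0.6, 0.3, 0.1, 0, 0, 0],
    [0.6, 0.3, 0.1, 0, 0, 0],
    [0.6, 0.3, 0.1, 0, 0, 0],
    [0.6, 0.3, 0.1, 0, 0, 0],
    [0.6, 0.3, 0, 0, 0, 0],
    [0.3, 0.3, 0, 0, 0, 0],
    [0, 0, 0, 0, 0.94, 0],
    [0, 0, 0, 0, 0.94, 0],
    [0, 0, 0, 0, 0, 0]
  ]
}}

```text
time: 66.1
ee_pos: [0.4978, 0.049, 0.2996]
eef_rot: [0.738, 0.662, 0.098, -0.088]
ft_force: [-0.4, -0.0, -0.7]
width: 0.056
grip_force: 15.0
```

```bash
python3 - <<'E'
from d import *
to((W3(0,.206,.12),Rt)); print(read_state()["joint_positions"].round(2))
E
```

```text
t 66.1 pos [0.4978 0.049  0.2996] F [-0.4 -0.  -0.7] w 0.056 g 15.0
  shift in cur tool units [0.942 4.178 2.2  ] turn units [ 0.02  -0.017 -0.046]
[-0.63 -0.02  0.62  1.76 -0.25  1.38 -0.08]
```

Call:
{"fn": "carry_out", "kwargs": {
  "moves": [
    [0.1, 0.5, 0, 0, 0, 0],
    [0.1, 0.6, 0, 0, 0, 0],
    [0.1, 0.6, 0, 0, 0, 0],
    [0.1, 0.6, 0, 0, 0, 0],
    [0.1, 0.6, 0, 0, 0, 0],
    [0.1, 0.6, 0.3, 0, 0, 0],
    [0.15, 0.5, 0.6, 0, 0, -0.04],
    [0.1, 0.15, 0.6, 0, 0, 0],
    [0, 0, 0.6, 0, 0, 0],
    [0, 0, 0.1, 0, 0, 0],
    [0, 0, 0, 0, 0, 0],
    [0, 0, 0, 0, 0, 0]
  ]
}}

```text
time: 67.6
ee_pos: [0.6689, 0.0887, 0.2255]
eef_rot: [0.735, 0.666, 0.099, -0.087]
ft_force: [0.2, -0.0, -0.5]
width: 0.0558
grip_force: 15.0
```

```bash
python3 - <<'E'
from d import *
to((W3(0,.206,.0455),Rt)); print(read_state()["joint_positions"].round(2))
E
```

```text
t 67.6 pos [0.6689 0.0887 0.2255] F [ 0.2 -0.  -0.5] w 0.0558 g 15.0
  shift in cur tool units [0.02  0.028 1.893] turn units [ 0.028 -0.021  0.027]
[-0.52  0.47  0.62  1.42 -0.54  1.35  0.08]
```

Call:
{"fn": "carry_out", "kwargs": {
  "moves": [
    [0.02, 0.03, 0.3, 0, 0, 0],
    [0, 0, 0.5, 0, 0, 0],
    [0, 0, 0.4, 0, 0, 0],
    [0, 0, 0.2, 0, 0, 0],
    [0, 0, 0, 0, 0, 0],
    [0, 0, 0, 0, 0, 0]
  ]
}}

```text
time: 68.35
ee_pos: [0.6719, 0.1038, 0.1711]
eef_rot: [0.735, 0.665, 0.099, -0.087]
ft_force: [0.3, -0.2, -0.5]
width: 0.056
grip_force: 15.0
```

```bash
python3 - <<'E'
from d import *
to((W3(0,.206,.0455),Rt))
E
```

```text
t 68.35 pos [0.6719 0.1038 0.1711] F [ 0.3 -0.2 -0.5] w 0.056 g 15.0
  shift in cur tool units [ 0.006 -0.001  0.479] turn units [ 0.024 -0.02   0.026]
```

Call:
{"fn": "carry_out", "kwargs": {
  "moves": [
    [0, 0, 0.15, 0, 0, 0],
    [0, 0, 0.15, 0, 0, 0],
    [0, 0, 0.1, 0, 0, 0],
    [0, 0, 0.06, 0, 0, 0],
    [0, 0, 0, 0, 0, 0],
    [0, 0, 0, 0, 0, 0]
  ]
}}

```text
time: 69.1
ee_pos: [0.672, 0.1089, 0.1527]
eef_rot: [0.735, 0.666, 0.099, -0.087]
ft_force: [-0.5, -0.2, 0.1]
width: 0.0555
grip_force: 15.0
```

Call:
{"fn": "carry_out", "kwargs": {
  "moves": [
    [0, 0, 0, 0, 0, 0],
    [0, 0, 0, 0, 0, 0],
    [0, 0, 0, 0, 0, 0],
    [0, 0, 0, 0, 0, 0],
    [0, 0, 0, 0, 0, 0],
    [0, 0, 0, 0, 0, 0],
    [0, 0, -0.5, 0, 0, 0],
    [0, 0, -0.8, 0, 0, 0],
    [0, 0, -0.8, 0, 0, 0],
    [0, -0.2, -0.8, 0, 0, 0],
    [0, -0.6, 0, 0, -0.94, 0],
    [0, -0.6, 0, 0, -0.94, 0],
    [0.2, -0.6, 0, 0, 0, 0],
    [0.5, -0.6, 0, 0, 0, 0],
    [0.8, -0.4, 0, 0, 0, 0],
    [0.8, -0.4, 0, 0, 0, 0],
    [0.8, 0, 0, 0, 0, 0],
    [0.8, 0, 0, 0, 0, 0],
    [0.8, 0, 0, 0, 0, 0],
    [0, 0, 0, 0, 0, 0]
  ],
  "fingers": 87
}}

```text
time: 71.6
ee_pos: [0.5516, 0.2818, 0.2654]
eef_rot: [0.74, 0.672, 0.002, 0.0]
ft_force: [-0.0, -0.1, -0.2]
width: 0.087
grip_force: 0.0
```

```bash
python3 - <<'E'
from bench import viewer
import cv2,numpy as np
a=viewer.camera("top")["pixels"][90:440,150:470,::-1]; b=viewer.camera("side")["pixels"][170:370,150:450,::-1]
a=cv2.resize(a,(400,438)); b=cv2.resize(b,(400,267)); b=cv2.copyMakeBorder(b,0,171,0,0,0)
cv2.imwrite("pics/fin.png",np.hstack([a,b]))
E
python3 q.py; python3 pots.py
```

```text
red [351 248  24  17 169] [-0.028 -0.004  0.01 ] [0.024 0.024 0.044]
[362 308  30  30 699] [[ 0.4291 -0.1362  0.06  ]] 0.0662
[400 308  30  30 683] [[ 0.4299 -0.2092  0.06  ]] 0.066
[326 310  30  29 673] [[ 0.4256 -0.0672  0.06  ]] 0.0662
```

View pics/fin.png

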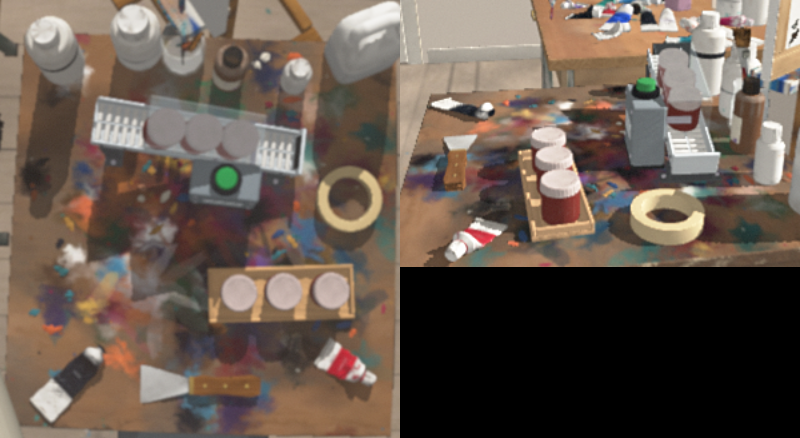

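Three pots stand in the tray (composite (240,292), (284,292), (331,292)). Three fresh pots queue at the gate ((165,130), (203,133), (240,138)), the button is up and nothing else has moved.

```bash
python3 -c "
from bench import r
print(r.close_job())"
```

```text
the job is handed in; nothing more can be done
None
```

The job is handed in: the three old pots stand upright in the tray, taken out one at a time; the three fresh pots are queued at the gate; the rest of the table looks undisturbed; the second button press read about 48 N at the wrist through the fingertips, below the 120 N wrist limit but above the 40 N limit on the arm and gripper body.

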